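Count the gaps of a divider rack by touch and push a carton into the third

TASK

Run a fingertip along the white rail on top of the divider rack, starting over the gap next to the red end cap and counting every gap, filled or empty: touch the rail over the first, then the second, then the third gap, and do not touch it beyond the third. Then push the loose blue carton lengthwise along the table into that third gap until it is fully home against the back wall. Only push the carton, never lift or tip it, and leave the stored cartons and everything else where they are.

Things in the scene. Friction and masses are not known exactly. Their poses are not given: they have to be found in the camera images.
- rack: steel rack fixed to the table, 80 mm deep (x), 368 mm wide (y) plus end caps. Origin on the table at its middle; x points from the open mouth to the back wall, y to its left (robot's left), z up. Seven dividers 4 mm thick, 46 mm high, every 58 mm from y +174 to -174 mm, make six gaps 54 mm wide centred at y +145 (gap 1), +87 (2), +29 (3), -29 (4), -87 (5), -145 mm (6).
- mouth (a point): the middle of the rack's open mouth, on the table at rack x -40, y 0 mm, level with the rounded front edges of the dividers; axes as the rack's. The gaps have no floor or sill: cartons slide in on the table itself. The inner face of the back wall (46 mm high) lies 75 mm farther along x, at rack x +35 mm.
- rail (a joint): how far the white rail is pressed down (m), 0 up to 0.006. It is one straight sprung rail of six stretches across the dividers' tops at rack x 0, and moves straight down as a whole: it starts to sink at about 1.4 N, is fully down at about 3 N and rises again. Its underside is 49 mm above the table (43 when fully pressed), so cartons pass below.
- rail_1 (a point): the middle of the top face of stretch 1 of the white rail, over gap 1, at rack x 0, y +145 mm, 58 mm above the table; axes as the rack's. The stretch is 24 mm (x) by 52 mm (y) by 6 mm thick, with a 6 mm notch over the divider before the next stretch.
- rail_2 (a point): the middle of the top face of stretch 2 of the white rail, over gap 2, at rack x 0, y +87 mm, 58 mm above the table; axes as the rack's. The stretch is 24 mm (x) by 52 mm (y) by 6 mm thick, with a 6 mm notch over the divider before the next stretch.
- rail_3 (a point): the middle of the top face of stretch 3 of the white rail, over gap 3, at rack x 0, y +29 mm, 58 mm above the table; axes as the rack's. The stretch is 24 mm (x) by 52 mm (y) by 6 mm thick, with a 6 mm notch over the divider before the next stretch.
- rail_4 (a point): the middle of the top face of stretch 4 of the white rail, over gap 4, at rack x 0, y -29 mm, 58 mm above the table; axes as the rack's. The stretch is 24 mm (x) by 52 mm (y) by 6 mm thick, with a 6 mm notch over the divider before the next stretch.
- rail_5 (a point): the middle of the top face of stretch 5 of the white rail, over gap 5, at rack x 0, y -87 mm, 58 mm above the table; axes as the rack's. The stretch is 24 mm (x) by 52 mm (y) by 6 mm thick, with a 6 mm notch over the divider before the next stretch.
- rail_6 (a point): the middle of the top face of stretch 6 of the white rail, over gap 6, at rack x 0, y -145 mm, 58 mm above the table; axes as the rack's. The stretch is 24 mm (x) by 52 mm (y) by 6 mm thick, with a 6 mm notch over the divider before the next stretch.
- red_end: red plastic end cap, 75 x 24 x 58 mm, fixed against one end of the rack at rack x 0, y +196 or -196 mm: it marks the end to count from (differs each time; the other end's cap is grey). With it at +y the third gap is gap 3, at -y it is gap 4. Origin at the centre of its underside; axes as the rack's.
- carton: loose blue carton with a white band, 90 (x) by 40 (y) by 40 mm high, 0.14 to 0.28 kg, free on the table between robot and rack, its length roughly towards the rack. Origin at the centre of its underside; x along its length to the end nearest the rack. Fully home its leading end touches the back wall (origin at rack x -10 mm) and 15 mm stand out of the mouth. Slides with about 0.5 to 3 N.
- white_carton: white carton with a green band, 90 x 40 x 40 mm, loose, already stored in gap 2 of the rack; leave it alone. Origin at the centre of its underside.
- brown_carton: brown cardboard carton, 85 x 42 x 38 mm, loose, already stored in gap 6 of the rack; leave it alone. Origin at the centre of its underside.
- gel_bottle: bystander: bottle, 56 mm across, 150 mm high, standing left of the work; origin at the centre of its underside
- tape_roll: bystander: amber roll of packing tape lying flat, 90 mm across, 48 mm high, right of the work; origin at the centre of its underside
- scanner: bystander: grey and black hand scanner lying down, about 140 x 50 x 32 mm, right of the rack; origin under its grey handle's middle
- pen_cup: bystander: black cup, 72 mm across, 90 mm high with two pens in it (to 132 mm), left of the work; origin at the centre of its underside
- marker: bystander: green marker pen lying down, 120 mm long, 16 mm thick, left of the rack; origin at the middle of its underside
Not all that is in view belongs to the job. What is meant by the carton is not orange, pink or turquoise, and is the smaller of those in its own colour.

How it is judged:
On the way, in this order (a step that is already met when the one before it is completed fails the run):
1. a fingertip touches the rail over the first gap from the red end (((y of red_end in the frame of rack above 0 m and contact force between the fingers and rail_c1 above 0.3 N) or (y of red_end in the frame of rack below 0 m and contact force between the fingers and rail_c6 above 0.3 N))), for 0.1 s.
2. then over the second gap, off the first (((y of red_end in the frame of rack above 0 m and contact force between the fingers and rail_c2 above 0.3 N and contact force between the fingers and rail_c1 below 0.1 N) or (y of red_end in the frame of rack below 0 m and contact force between the fingers and rail_c5 above 0.3 N and contact force between the fingers and rail_c6 below 0.1 N))), for 0.1 s.
3. then over the third gap, off the second (((y of red_end in the frame of rack above 0 m and contact force between the fingers and rail_c3 above 0.3 N and contact force between the fingers and rail_c2 below 0.1 N) or (y of red_end in the frame of rack below 0 m and contact force between the fingers and rail_c4 above 0.3 N and contact force between the fingers and rail_c5 below 0.1 N))), for 0.1 s.
4. the blue carton is pushed home in the third gap (((y of red_end in the frame of rack above 0 m and y of carton in the frame of rack between 0.0195 and 0.0385 m and x of carton in the frame of rack between -0.016 and -0.005 m and angle between the x axis of carton and the x axis of rack, either way round below 0.2 rad) or (y of red_end in the frame of rack below 0 m and y of carton in the frame of rack between -0.0385 and -0.0195 m and x of carton in the frame of rack between -0.016 and -0.005 m and angle between the x axis of carton and the x axis of rack, either way round below 0.2 rad))), for 0.2 s.
At the end, for the whole second after the job is handed in: The blue carton lies flat and at rest in the third gap counted from the red end, between its dividers (within 9.5 mm of the gap's centre line), within 6 mm of touching the back wall (((y of red_end in the frame of rack above 0 m and y of carton in the frame of rack between 0.0195 and 0.0385 m and x of carton in the frame of rack between -0.016 and -0.005 m and angle between the x axis of carton and the x axis of rack, either way round below 0.2 rad) or (y of red_end in the frame of rack below 0 m and y of carton in the frame of rack between -0.0385 and -0.0195 m and x of carton in the frame of rack between -0.016 and -0.005 m and angle between the x axis of carton and the x axis of rack, either way round below 0.2 rad)) and linear speed of carton below 0.01 m/s and height (world z) of carton below 0.004 m and angle between carton's own z axis and vertical below 0.06 rad).
It fails at once if the rail is touched beyond the third gap ((y of red_end in the frame of rack above 0 m and (contact force between the fingers and rail_c4 above 0.5 N or contact force between the fingers and rail_c5 above 0.5 N or contact force between the fingers and rail_c6 above 0.5 N)) or (y of red_end in the frame of rack below 0 m and (contact force between the fingers and rail_c3 above 0.5 N or contact force between the fingers and rail_c2 above 0.5 N or contact force between the fingers and rail_c1 above 0.5 N))).
It fails at once if the blue carton is lifted off the table or tipped (height (world z) of carton above 0.012 m or angle between carton's own z axis and vertical above 0.3 rad).
It fails at once if a stored carton is moved by more than 15 mm (distance of any of white_carton, brown_carton from where it was at the start of the episode above 0.015 m).
It fails at once if a bystander is moved by more than 30 mm (distance of any of gel_bottle, tape_roll, scanner, pen_cup, marker from where it was at the start of the episode above 0.03 m).
It also fails if it takes over 64 s, if anything falls off the work surface, if the arm or the gripper's body presses on something with over 40 N, if the wrist force passes 120 N, or if a joint passes its speed limit or range.

ROBOT

A 6-joint arm with a two-finger parallel gripper is mounted at the origin on the work surface. World frame = base frame: x ahead of the robot, y to its left, z up, the work surface at z = 0. Lengths are in m, angles in rad, forces in N, time in s.
With the tool pointing down it reaches from about 0.275 to 0.85 m from the base axis. Payload 5.2 kg.
Tool frame: the origin (TCP) lies on the centre line of the jaws, within the pads' length; the fingertips stand ctrl.nose_length ahead of it and the grasp point (between the pads) lies 2 mm behind it (ctrl.nose_length is the distance from the TCP to the fingertips, in m); z points along the fingers, y is the direction in which the jaws open and shut (so a half turn about z gives the same grasp; the last joint's range is limited). The gripper opens to 85 mm and grips with 20 to 120 N. Pads are 22 mm wide; open, the fingers measure 114 mm over their backs; the gripper's body (76 mm by 85 mm) begins 54 mm behind the grasp point. The pads swing forward as they close: fully open they stand 13 mm farther back than shut.
Start: joints at [0.942, 0.259, 1.535, -0, 1.348, -0.203], TCP at [0.227, 0.501, 0.228] pointing down, gripper open.
Joint ranges: [-3.14, 3.14], [-0.91, 2.08], [0.19, 2.58], [-1.22, 4.36], [0.22, 2.71], [-3.12, 3.12]. Speed limits (rad/s): [2.57, 2.57, 3.14, 3.14, 3.14, 3.14].

INTERFACE

Orientations are given as a 3x3 rotation matrix whose columns are the frame's x, y, z axes.
In Python, from station import sensors, snapshot, camera_model, ctrl gives the robot as it stands.
- The arm moves only by the tool drive_tool, never from a script. Its argument "series" is text: rows parted by semicolons, each of 6 numbers parted by spaces: the shift along the tool's x, y, z in cm, then the turn, a rotation vector about the tool's x, y, z in degrees. A call has 1 to 20 rows; each row shifts and turns the pose as measured when the row begins, along the tool's axes as they then stand; what a row does not reach is not made up. A row lasts 1/8 s, in which the tool goes at most 62.5 mm and 10.7 degrees, less where a joint would pass 70% of its speed; a pose out of reach is approached as far as the arm can. A call with a gripper value outside its range is refused whole. "claw" is the opening, from 0 (shut) to 1 (fully open), set as the call begins (left out, the last holds). The fingers move at their own pace and stop on an object; "grip_force" is the grip in N (left out, the last holds). Time passes only in rows, so rows that do not move let the fingers close. It gives the time, the measured TCP pose, the force and the opening at its end, in the units of the state.
- sensors.read_state(): the state, without advancing time (a new reading comes with each control period).
- snapshot(name): name is "scene" or "top" or "wrist"; returns the picture (384x512x3 uint8, red, green, blue); there is no depth.
- camera_model(name): a dict with "vertical_fov" (degrees; the focal length in pixels is half the picture's height over the tangent of half this angle, whatever the lens; pixels are square), "cx", "cy" (the principal point, pixels), "rvec" (rotation vector, rad) and "tvec" (3), from world to camera coordinates, as OpenCV has them; the wrist camera has in their place "mount" (4x4, takes a point from camera to tool coordinates, whose origin is the TCP and whose axes are the flange's). Camera axes: x right, y down, z forward; pixel columns grow to the right and rows downward; lengths in m; the calibration is good to about 2 mm. The wrist camera is an equidistant fisheye: a pixel r from the principal point sees the ray r / f radians off the axis. A picture is of the moment at which its call begins: read the wrist's pose just before it. camera_model takes no time and is no camera call.
- ctrl.job_done(): hands the job in, once; it reports no verdict.
The state is a dict: "clock": time; "joint_pos": joint angles; "qvel": joint speeds; "tau": joint torques, N m; "tcp_pos": TCP position; "orientation": TCP orientation; "contact_force": force on the tool from outside, world axes, zero at the start; "torque": the same for the moment, N m; "finger_gap": finger opening in m.
Only numpy, scipy, OpenCV 4.12 (cv2) and the standard library are available. Lean on these libraries where they do the work, as an engineer would, in place of code of your own. Each camera call takes 0.05 s, during which the arm holds its last target.

## Working session

There is one attempt and no reset: what is moved stays moved. The work goes in short steps, Python scripts to look and compute and a tool call to move; the robot and the scene stay as the last step left them, time stands still between calls to the robot, and variables do not carry over. Pictures are saved under pics/ and viewed, and the job is handed in when it is done.

Besides the shell and the picture viewer there is one more tool, called after "Emit:" as a command line: name --argument value ..., lists and objects as JSON in quotes. drive_tool: Moves the arm, as the interface text tells. Its arguments: {"type":"object","properties":{"series":{"type":"string"},"claw":{"type":"number"},"grip_force":{"type":"number"}},"required":["series"]}

```bash
mkdir -p pics; ls; python3 - <<'E'
from station import sensors, snapshot, camera_model, ctrl
import cv2
s=sensors.read_state()
print(s); print(ctrl.nose_length)
for n in ("scene","top"):
    print(n,camera_model(n)); cv2.imwrite(f"pics/{n}0.png",snapshot(n)[:,:,::-1])
print(camera_model("wrist"))
E
```

```text
pics
{'clock': 0.0, 'joint_pos': array([ 9.42232351e-01,  2.59385091e-01,  1.53607076e+00, -7.86077113e-06,
        1.34802852e+00, -2.02826634e-01]), 'qvel': array([ 0.00130373, -0.00019326,  0.00110114,  0.00065148,  0.00025492,
       -0.00039758]), 'tau': array([ 1.18024378e-03, -4.46028900e+01, -2.90566635e+01, -2.88389911e-04,
        1.17648960e-02,  1.10320013e-05]), 'tcp_pos': array([0.22681772, 0.50046263, 0.22695701]), 'orientation': array([[-9.10734978e-01,  4.12989803e-01, -1.10610218e-03],
       [ 4.12991115e-01,  9.10733761e-01, -1.53467218e-03],
       [ 3.73560637e-04, -1.85449001e-03, -9.99998211e-01]]), 'contact_force': array([-0.4861764 ,  0.04634354, -0.41463156]), 'torque': array([-0.01196447,  0.02388696, -0.01623552]), 'finger_gap': 0.08529159261523256}
0.017
scene {'vertical_fov': 43.780822243690686, 'cx': 262.6892151740857, 'cy': 199.0754173130695, 'rvec': array([ 1.00745299,  2.60516699, -0.87699909]), 'tvec': array([ 0.36847721, -0.22995765,  1.75413245])}
top {'vertical_fov': 47.274769907529446, 'cx': 250.4601054223764, 'cy': 192.906023205488, 'rvec': array([ 2.1266586 , -2.12180898,  0.19959455]), 'tvec': array([0.01175072, 0.52089483, 1.20167134])}
{'vertical_fov': 65.70646984690485, 'cx': 258.50418795250897, 'cy': 189.7309953911783, 'mount': array([[ 1.49931007e-03, -9.44892902e-01, -3.27376169e-01,
         8.36719866e-02],
       [ 9.99998212e-01,  1.03951287e-03,  1.57946455e-03,
         2.61555282e-04],
       [-1.15211310e-03, -3.27377952e-01,  9.44892771e-01,
        -1.45286171e-01],
       [ 0.00000000e+00,  0.00000000e+00,  0.00000000e+00,
         1.00000000e+00]])}
```

View pics/scene0.png

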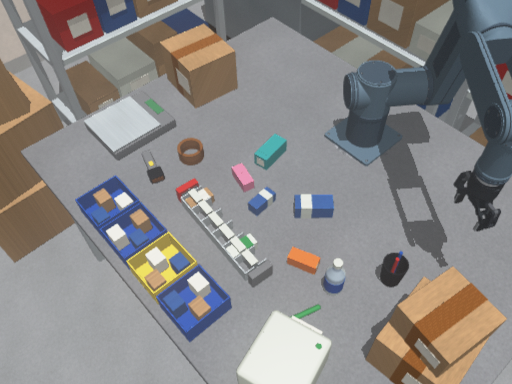

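View pics/top0.png

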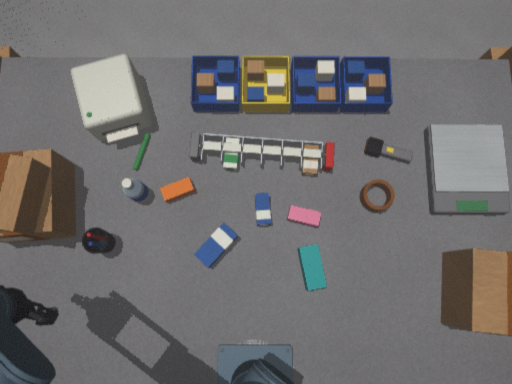

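The top view (up = +x, left = +y) shows:
- The red cap is at px (329,156), on the -y side, so I count 6, 5, 4 and the target is gap 4.
- The grey cap is at (195,145), the brown carton at (311,158) and the white/green carton at (231,152).
- Things that could be taken for the carton: small blue (263,209), large blue (217,246), orange (177,189), pink (305,216), turquoise (312,267).

I choose the small blue one at (263,209). Next is a close crop to check it, and a measurement.

```bash
cat > h.py <<'E'
import numpy as np, cv2
from station import sensors, snapshot, camera_model, ctrl
def K(m):
    f=192/np.tan(np.radians(m["vertical_fov"])/2); return np.array([[f,0,m["cx"]],[0,f,m["cy"]],[0,0,1]])
def ray(m,uv):
    R=cv2.Rodrigues(m["rvec"])[0]; c=-R.T@m["tvec"]
    d=np.linalg.inv(K(m))@np.array([uv[0],uv[1],1.]); return c,R.T@d
def onz(m,uv,z):
    c,d=ray(m,uv); return c+d*(z-c[2])/d[2]
def proj(m,p):
    return cv2.projectPoints(np.array(p,float).reshape(-1,3),m["rvec"],m["tvec"],K(m),None)[0].reshape(-1,2)
E
python3 - <<'E'
from h import *
im=cv2.imread("pics/top0.png"); 
cv2.imwrite("pics/crop0.png",cv2.resize(im[120:290,180:350],None,fx=3.5,fy=3.5,interpolation=cv2.INTER_CUBIC))
m=camera_model("top")
hsv=cv2.cvtColor(im,cv2.COLOR_BGR2HSV)
def blobs(mask,n):
    k,l,st,c=cv2.connectedComponentsWithStats(mask)
    for i in range(1,k):
        if st[i][4]>25: print(n,st[i],c[i])
    return l
red=((hsv[...,0]<6)|(hsv[...,0]>174))&(hsv[...,1]>170)&(hsv[...,2]>90)
blobs(red.astype(np.uint8),"red")
blue=(hsv[...,0]>105)&(hsv[...,0]<125)&(hsv[...,1]>130)
blobs(blue.astype(np.uint8),"blue")
roi=im[180:240,245:285]; h=hsv[180:240,245:285]
b=((h[...,0]>100)&(h[...,0]<128)&(h[...,1]>110))|(h[...,2]>170)
r=cv2.minAreaRect(np.argwhere(b)[:,::-1].astype(np.float32)+[245,180]) if 0 else cv2.minAreaRect((np.argwhere(b)[:,::-1]+[245,180]).astype(np.float32))
print(r); bp=cv2.boxPoints(r); 
for p in bp: print(p,onz(m,p,0.04)[:2],onz(m,p,0)[:2])
# rail white
h=hsv[125:175,195:325]; w=((h[...,1]<25)&(h[...,2]>180)).astype(np.uint8)
l=blobs(w,"white")
cv2.imwrite("pics/w0.png",cv2.resize(w*255,None,fx=5,fy=5))
E
```

```text
red [326 144   7  23 111] [329.4954955 154.6036036]
blue [293  57  49  47 775] [310.85032258  84.80903226]
blue [342  57  41  36 483] [357.72670807  71.57142857]
blue [378  57  12  14  30] [386.6  61.5]
blue [192  58   2  26  27] [192.03703704  70.11111111]
blue [191  58  48  46 738] [219.06368564  81.7100271 ]
blue [364  72  28  33 243] [379.26337449  96.60082305]
blue [248  88  15  11 158] [254.90506329  93.11392405]
blue [256 194  14  15 191] [261.88481675 201.02094241]
blue [257 220  14   5  38] [262.94736842 221.63157895]
blue [221 224  16  15  88] [228.48863636 230.78409091]
blue [195 238  28  29 426] [208.77464789 252.07981221]
((262.36474609375, 208.51229858398438), (30.238937377929688, 13.851968765258789), 84.80557250976562)
[254.09836 194.08197] [0.51908886 0.00248745] [0.52651732 0.00211397]
[267.89343 192.82788] [ 0.52284532 -0.03710842] [ 0.53039523 -0.03876193]
[270.63113 222.94263] [ 0.43601859 -0.04441538] [ 0.4407616  -0.04630511]
[256.83606 224.19672] [ 0.43235978 -0.00532048] [ 0.43698451 -0.00594638]
white [ 28  13  18  13 187] [36.81818182 19.63101604]
white [  8  17  18   8 120] [16.78333333 20.28333333]
white [ 48  20  18   8 121] [56.75206612 23.36363636]
white [ 68  21  18   8 120] [76.78333333 24.7       ]
white [ 89  23  17   8 117] [96.94017094 26.29059829]
white [109  24  17   8 115] [117.03478261  27.76521739]
white [29 37 13  6 54] [34.5        39.51851852]
white [108  36  15   7  77] [115.1038961   39.01298701]
```

View pics/crop0.png

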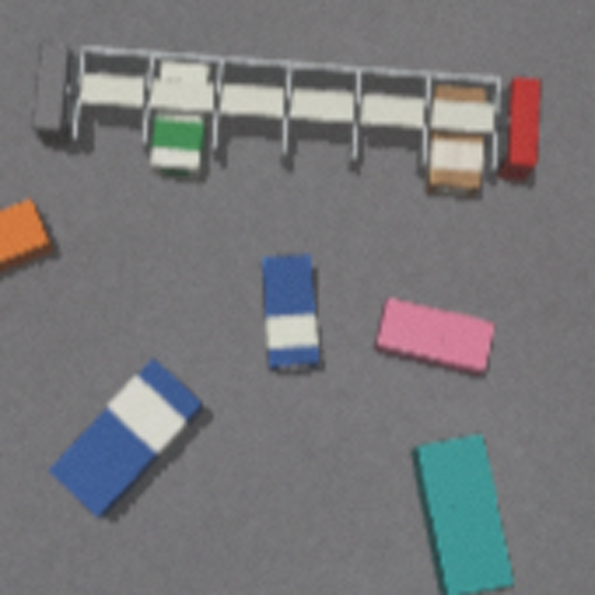

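The crop shows the small blue carton with its white band, lying lengthwise towards the rack. Its top measures 87 x 40 mm against the given 90 x 40. Next I locate the rack and cross-check with the scene camera.

```bash
python3 - <<'E'
from h import *
m=camera_model("top"); ms=camera_model("scene")
px={1:(211.78,145.28),3:(251.75,148.36),4:(271.78,149.70),5:(291.94,151.29),6:(312.03,152.77)}
ys={1:.145,3:.029,4:-.029,5:-.087,6:-.145}
P=np.array([onz(m,px[k],.058)[:2] for k in px]); Y=np.array([ys[k] for k in px])
A=np.c_[np.ones(5),Y]; sol,res,_,_=np.linalg.lstsq(A,P,rcond=None)
print(P); print("origin",sol[0],"yaxis",sol[1],np.linalg.norm(sol[1]))
u=sol[1]/np.linalg.norm(sol[1]); yaw=np.arctan2(-u[0],u[1]); print("yaw",np.degrees(yaw))
ex=np.array([u[1],-u[0]]); c=np.array([.4776,-.0211]); d=c-sol[0]; print("carton in rack",d@ex,d@u)
f=np.array([.0868,.0076]); print("carton yaw rel",np.degrees(np.arctan2(f[1],f[0])-yaw))
print("red", onz(m,(329.5,154.6),.058)[:2]-sol[0], )
im=cv2.imread("pics/scene0.png")
for k in range(6):
    p=np.r_[sol[0]+u*(.145-.058*k),.058]; q=proj(ms,p)[0]; im=cv2.circle(im,tuple(np.round(q).astype(int)),1,(0,0,255),-1)
for a,b in((-.045,-.02),(.045,-.02),(.045,.02),(-.045,.02)):
    g=np.array([np.cos(np.radians(5)),np.sin(np.radians(5))]); n=np.array([-g[1],g[0]])
    q=proj(ms,np.r_[c+a*g+b*n,.04])[0]; im=cv2.circle(im,tuple(np.round(q).astype(int)),1,(0,0,255),-1)
cv2.imwrite("pics/s1.png",cv2.resize(im[150:300,160:340],None,fx=4,fy=4,interpolation=cv2.INTER_CUBIC))
E
```

```text
[[ 0.65875994  0.12492628]
 [ 0.64982826  0.00951122]
 [ 0.64596858 -0.04822405]
 [ 0.6413677  -0.1062618 ]
 [ 0.63710001 -0.16403235]]
origin [ 0.64790089 -0.01947629] yaxis [0.07448212 0.99654321] 0.9993227499537618
yaw -4.274366937107612
carton in rack -0.16970618757056197 -0.01431216005400169
carton yaw rel 9.278286889347955
red [-0.01612449 -0.19468717]
```

View pics/s1.png

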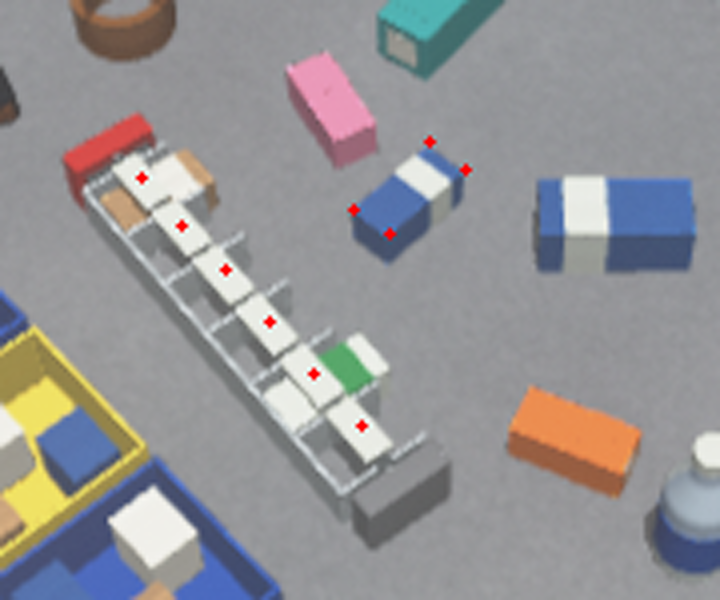

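Back-projected into the scene view, the rail dots sit on the stretch centres, so the rack pose holds. The carton may lie about 4 mm farther forward than I measured, so I will measure it again before pushing. First I close the fingers and align the tool: x opposite to rack x, y along rack y.

Emit:
drive_tool --series "0 0 0 0 0 -10; 0 0 0 0 0 -10; 0 0 0 0 0 0; 0 0 0 0 0 0" --claw 0 --grip_force 40

```text
clock: 0.6
tcp_pos: [0.2262, 0.4996, 0.2253]
orientation: [[-0.997, 0.072, -0.003], [0.072, 0.997, -0.005], [0.003, -0.005, -1.0]]
contact_force: [-0.1, 0.6, 0.1]
finger_gap: 0.0119
```

```bash
cat >> h.py <<'E'
O=np.array([.6479,-.0195]); U=np.array([.0745,.9972]); U/=np.linalg.norm(U); EX=np.array([U[1],-U[0]])
def rk(x,y): return O+x*EX+y*U
def torack(p): d=np.array(p[:2])-O; return d@EX,d@U
def st(t=None):
    s=sensors.read_state(); R=s["orientation"]; p=s["tcp_pos"]
    x=-R[:,0]; e=np.degrees(np.arctan2(x[1],x[0])-np.arctan2(EX[1],EX[0]))
    print("t",round(s["clock"],2),"p",p.round(4),"rack",np.round(torack(p),4),"yawerr(world,deg)",round(e,2),"tilt",R[:2,2].round(4),"F",s["contact_force"].round(2),"gap",round(s["finger_gap"],4),"q",s["joint_pos"].round(2))
    if t is not None: print("tool shift cm",(R.T@(np.array(t)-p)*100).round(2))
E
python3 - <<'E'
from h import *
st(np.r_[rk(0,-.145),.12])
E
```

```text
t 0.6 p [0.2262 0.4996 0.2253] rack [-0.4592  0.4862] yawerr(world,deg) 0.16 tilt [-0.0033 -0.0045] F [-0.09  0.65  0.13] gap 0.0119 q [ 0.94  0.26  1.54  0.    1.35 -0.56]
tool shift cm [-45.78 -63.2   10.69]
```

Emit:
drive_tool --series "-1.5 -2 0 0 0 0; -3 -4.2 0 0 0 0; -3 -4.2 0 0 0 0; -3 -4.2 0 0 0 0; -3 -4.2 0 0 0 0; -3 -4.2 0 0 0 0; -3 -4.2 0 0 0 0; -3 -4.2 0 0 0 0; -3 -4.2 0 0 0 0; -3 -4.2 0 0 0 0; -3 -4.2 1 0 0 0; -3 -4.2 1 0 0 0; -3 -4.2 1 0 0 0; -3 -4.2 1 0 0 0; -3 -4.2 1 0 0 0; -1.5 -2 1 0 0 0; 0 0 0 0 0 0; 0 0 0 0 0 0"

```text
clock: 2.85
tcp_pos: [0.6289, -0.1884, 0.1646]
orientation: [[-0.993, 0.12, 0.002], [0.12, 0.993, -0.001], [-0.002, -0.001, -1.0]]
contact_force: [-0.6, -0.3, 0.0]
finger_gap: 0.0004
```

```bash
python3 - <<'E'
from h import *
st(np.r_[rk(0,-.145),.085])
E
```

```text
t 2.85 p [ 0.6289 -0.1884  0.1646] rack [-0.0064 -0.1699] yawerr(world,deg) -2.63 tilt [ 0.0015 -0.0014] F [-0.55 -0.34  0.  ] gap 0.0004 q [-0.46  0.49  1.35 -0.    1.3  -1.91]
tool shift cm [-0.51  2.52  7.96]
```

Emit:
drive_tool --series "-0.5 2.5 0 0 0 -2.6; 0 0 3 0 0 0; 0 0 3 0 0 0; 0 0 0 0 0 0; 0 0 0 0 0 0"

```text
clock: 3.48
tcp_pos: [0.6374, -0.1577, 0.1094]
orientation: [[-0.997, 0.072, 0.007], [0.071, 0.997, -0.003], [-0.007, -0.002, -1.0]]
contact_force: [0.2, -0.2, 0.7]
finger_gap: 0.0003
```

```bash
python3 - <<'E'
from h import *
st(np.r_[rk(0,-.145),.085])
cv2.imwrite("pics/w1.png",snapshot("wrist")[:,:,::-1])
cv2.imwrite("pics/s2.png",cv2.resize(snapshot("scene")[130:290,140:300,::-1],None,fx=3.5,fy=3.5))
E
```

```text
t 3.48 p [ 0.6374 -0.1577  0.1094] rack [-0.0002 -0.1386] yawerr(world,deg) 0.17 tilt [ 0.0073 -0.0028] F [ 0.22 -0.18  0.67] gap 0.0003 q [-0.41  0.53  1.42  0.    1.18 -1.91]
tool shift cm [-0.   -0.64  2.44]
```

View pics/w1.png

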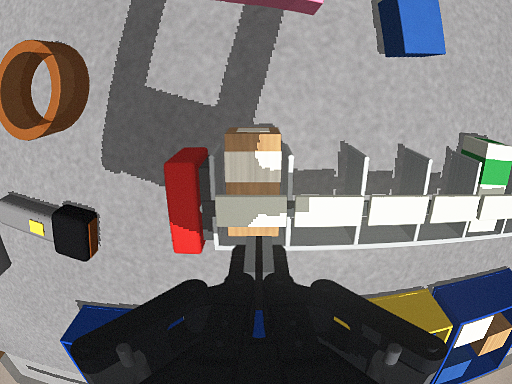

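View pics/s2.png

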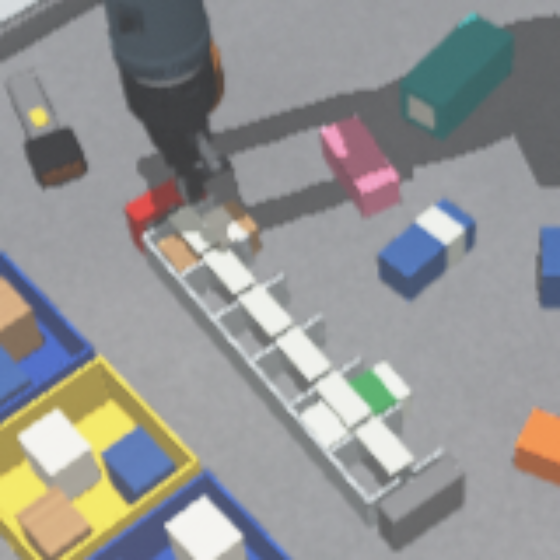

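The wrist view shows the shut fingertips (258,240) just above stretch 6, between the red cap (187,200) and the next notch (290,210). I now lower gently.

Emit:
drive_tool --series "0 -0.5 1 0 0 0; 0 0 1 0 0 0; 0 0 0.6 0 0 0; 0 0 0.3 0 0 0; 0 0 0 0 0 0"

```text
clock: 4.2
tcp_pos: [0.6378, -0.1643, 0.0796]
orientation: [[-0.997, 0.073, 0.009], [0.073, 0.997, -0.004], [-0.009, -0.003, -1.0]]
contact_force: [-0.7, 0.2, -0.5]
finger_gap: 0.0001
```

```bash
python3 - <<'E'
from h import *
st(np.r_[rk(0,-.145),.075])
E
```

```text
t 4.2 p [ 0.6378 -0.1643  0.0796] rack [ 0.0007 -0.1452] yawerr(world,deg) 0.1 tilt [ 0.0092 -0.0038] F [-0.68  0.22 -0.5 ] gap 0.0001 q [-0.42  0.56  1.45  0.    1.12 -1.92]
tool shift cm [0.07 0.02 0.46]
```

Emit:
drive_tool --series "0 0 0.4 0 0 0; 0 0 0.3 0 0 0; 0 0 0.1 0 0 0; 0 0 0 0 0 0; 0 0 0 0 0 0"

```text
clock: 4.82
tcp_pos: [0.6382, -0.1644, 0.0716]
orientation: [[-0.997, 0.073, 0.01], [0.073, 0.997, -0.004], [-0.01, -0.003, -1.0]]
contact_force: [0.4, -0.5, -0.7]
finger_gap: 0.0004
```

```bash
python3 - <<'E'
from h import *
st(np.r_[rk(0,-.087),.0715])
E
```

```text
t 4.83 p [ 0.6382 -0.1644  0.0716] rack [ 0.0011 -0.1452] yawerr(world,deg) 0.11 tilt [ 0.0101 -0.0041] F [ 0.4  -0.49 -0.7 ] gap 0.0004 q [-0.42  0.57  1.45  0.    1.1  -1.92]
tool shift cm [ 0.1   5.82 -0.01]
```

Emit:
drive_tool --series "0.1 0 0.2 0 0 0; 0 0 0 0 0 0"

```text
clock: 5.08
tcp_pos: [0.6372, -0.1643, 0.0696]
orientation: [[-0.997, 0.073, 0.01], [0.073, 0.997, -0.004], [-0.011, -0.003, -1.0]]
contact_force: [0.2, -1.3, 0.1]
finger_gap: 0.0001
```

```bash
python3 - <<'E'
from h import *
st()
im=snapshot("scene")
cv2.imwrite("pics/s3.png",cv2.resize(im[170:240,165:245,::-1],None,fx=7,fy=7,interpolation=cv2.INTER_CUBIC))
for i in range(4):
  st() ; im=snapshot("wrist")
cv2.imwrite("pics/w3.png",cv2.resize(im[120:320,160:420,::-1],None,fx=3,fy=3))
E
```

```text
t 5.08 p [ 0.6372 -0.1643  0.0696] rack [ 1.000e-04 -1.452e-01] yawerr(world,deg) 0.11 tilt [ 0.0103 -0.0042] F [ 0.22 -1.31  0.11] gap 0.0001 q [-0.42  0.57  1.46  0.    1.1  -1.92]
t 5.12 p [ 0.6374 -0.1644  0.0698] rack [ 0.0003 -0.1453] yawerr(world,deg) 0.11 tilt [ 0.0106 -0.0044] F [ 0.7  -0.76 -0.21] gap 0.0 q [-0.42  0.57  1.46  0.    1.1  -1.92]
t 5.17 p [ 0.6375 -0.1644  0.0698] rack [ 0.0004 -0.1452] yawerr(world,deg) 0.11 tilt [ 0.0108 -0.0044] F [-0.94  0.51  0.43] gap 0.0001 q [-0.42  0.57  1.46  0.    1.1  -1.92]
t 5.22 p [ 0.6375 -0.1644  0.0699] rack [ 0.0004 -0.1453] yawerr(world,deg) 0.11 tilt [ 0.0108 -0.0044] F [-0.43  0.13 -0.51] gap 0.0006 q [-0.42  0.57  1.46  0.    1.1  -1.92]
t 5.28 p [ 0.6375 -0.1644  0.0699] rack [ 0.0004 -0.1453] yawerr(world,deg) 0.12 tilt [ 0.0107 -0.0045] F [ 0.41 -0.45  0.22] gap -0.0 q [-0.42  0.57  1.46  0.    1.1  -1.92]
```

View pics/w3.png

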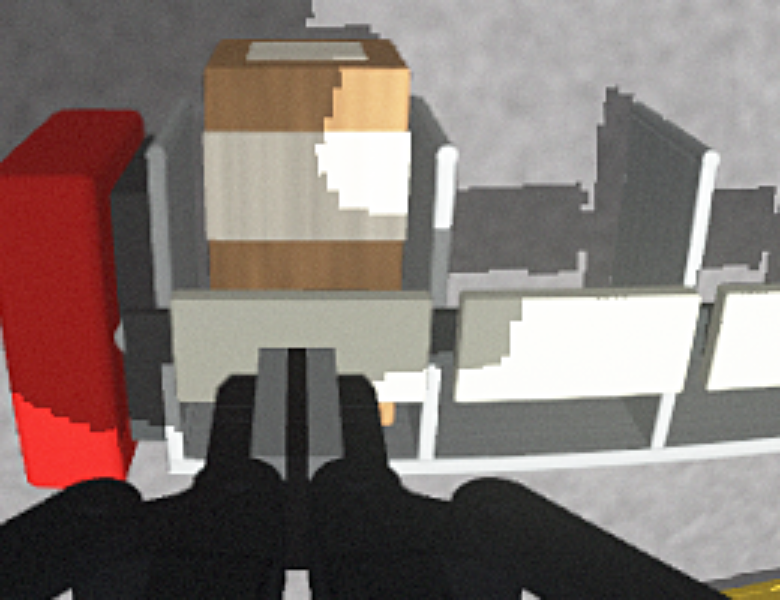

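View pics/s3.png

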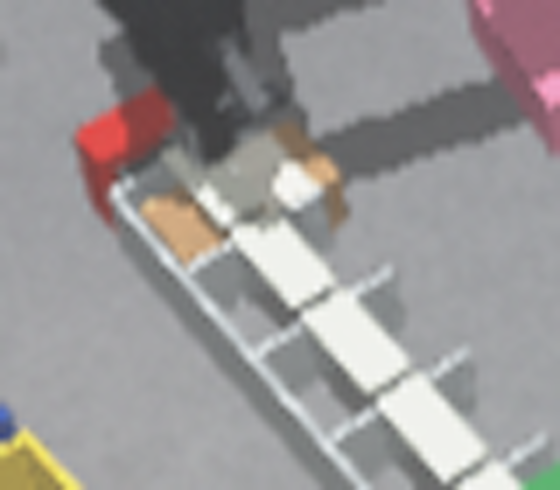

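The images can't tell whether the tip has made contact, and the force noise is about 0.5 N. I descend a little more until the force is clear.

Emit:
drive_tool --series "0 0 0.2 0 0 0; 0 0 0.1 0 0 0; 0 0 0 0 0 0"

```text
clock: 5.7
tcp_pos: [0.6375, -0.1644, 0.0666]
orientation: [[-0.997, 0.072, 0.011], [0.072, 0.997, -0.004], [-0.011, -0.004, -1.0]]
contact_force: [0.3, -0.1, 0.2]
finger_gap: 0.0
```

```bash
python3 - <<'E'
from h import *
F=[]
for i in range(6):
  s=sensors.read_state(); F.append(s["contact_force"]); im=snapshot("wrist")
st(); print(np.mean(F,0))
cv2.imwrite("pics/w4.png",cv2.resize(im[120:320,160:420,::-1],None,fx=3,fy=3))
E
```

```text
t 6.0 p [ 0.6377 -0.1645  0.0669] rack [ 0.0006 -0.1453] yawerr(world,deg) 0.12 tilt [ 0.0111 -0.0046] F [-0.35  0.11  0.36] gap 0.0004 q [-0.42  0.58  1.46  0.    1.09 -1.92]
[-0.35975968  0.03345456 -0.20623999]
```

View pics/w4.png

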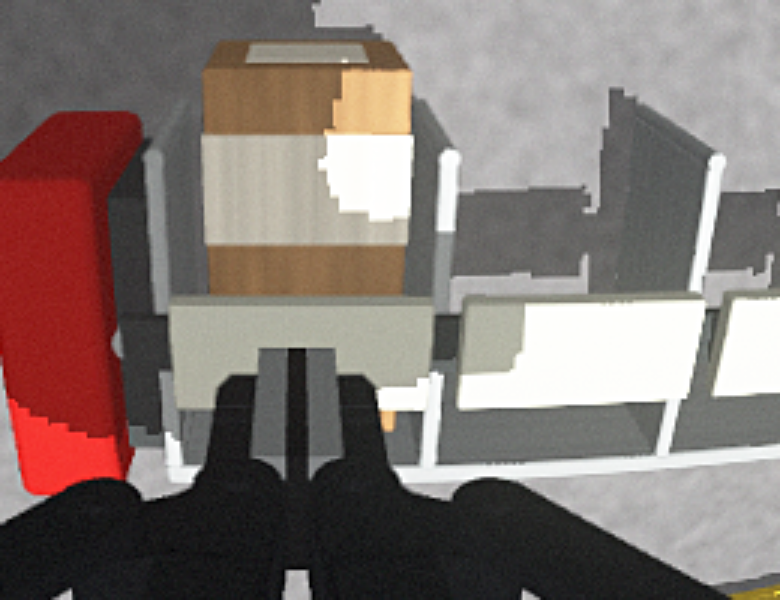

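```bash
cat >> h.py <<'E'
def wproj(P,s):
    m=camera_model("wrist"); f=192/np.tan(np.radians(m["vertical_fov"])/2); M=m["mount"]
    Pt=s["orientation"].T@(np.array(P)-s["tcp_pos"]); Pc=M[:3,:3].T@(Pt-M[:3,3])
    r=np.hypot(*Pc[:2]); th=np.arctan2(r,Pc[2]); return np.array([m["cx"],m["cy"]])+f*th*Pc[:2]/r
E
python3 - <<'E'
from h import *
s=sensors.read_state()
c=lambda q:((q-[160,120])*3).round(1)
for z in (.058,.055,.052):
  print(z,[c(wproj(np.r_[rk(x,y),z],s)) for x,y in((-.012,-.145+.026),(-.012,-.145-.026),(-.012,-.087-.026),(-.012,-.087+.026),(.012,-.087-.026))])
print("divider top front",c(wproj(np.r_[rk(-.04,-.116),.046],s)), "back top",c(wproj(np.r_[rk(.037,-.116),.046],s)))
for n in (.004,.010,.017): print("tip",n,c(wproj(s["tcp_pos"]+s["orientation"]@[0.011,0,n],s)))
print(ctrl.nose_length)
E
```

```text
0.058 [array([432.1, 296.4]), array([160.2, 295.2]), array([462.8, 296.2]), array([707.1, 292. ]), array([452.9, 402.2])]
0.055 [array([430. , 289.8]), array([162.4, 288.6]), array([460.3, 289.6]), array([701.5, 285.9]), array([450.7, 394.5])]
0.052 [array([428. , 283.4]), array([164.5, 282.3]), array([457.8, 283.2]), array([695.9, 280. ]), array([448.6, 387.1])]
divider top front [446.8 138.3] back top [422.5 466.4]
tip 0.004 [294.2 315.3]
tip 0.01 [294.2 301.6]
tip 0.017 [294.2 286.8]
0.017
```

The rail still appears at its unpressed height of about 58 mm, so the tip has not reached it. I keep descending in small steps.

Emit:
drive_tool --series "0 0 0.2 0 0 0; 0 0 0.2 0 0 0; 0 0 0 0 0 0"

```text
clock: 6.38
tcp_pos: [0.6376, -0.1644, 0.0626]
orientation: [[-0.997, 0.073, 0.011], [0.073, 0.997, -0.005], [-0.011, -0.004, -1.0]]
contact_force: [0.3, 0.2, -0.9]
finger_gap: 0.0001
```

```bash
python3 - <<'E'
from h import *
F=[]
for i in range(4):
  s=sensors.read_state(); F.append(s["contact_force"]); im=snapshot("wrist" if i<3 else "scene")
  if i==2: cv2.imwrite("pics/w5.png",cv2.resize(im[120:320,160:420,::-1],None,fx=3,fy=3))
st(); print(np.mean(F,0))
cv2.imwrite("pics/s5.png",cv2.resize(im[170:240,165:245,::-1],None,fx=7,fy=7,interpolation=cv2.INTER_CUBIC))
ms=camera_model("scene")
for n in (0,.017): print("scene tip",n,(proj(ms,s["tcp_pos"]+s["orientation"]@[0.0,0,n])-[165,170])*7)
E
```

```text
t 6.58 p [ 0.6379 -0.1646  0.0629] rack [ 0.0008 -0.1454] yawerr(world,deg) 0.11 tilt [ 0.0115 -0.0048] F [-0.42 -0.02 -0.11] gap -0.0001 q [-0.42  0.58  1.46  0.    1.08 -1.92]
[ 0.09826001 -0.1898076  -0.22406877]
scene tip 0 [[209.95367414 162.26385264]]
scene tip 0.017 [[214.2378011  184.88718518]]
```

View pics/w5.png

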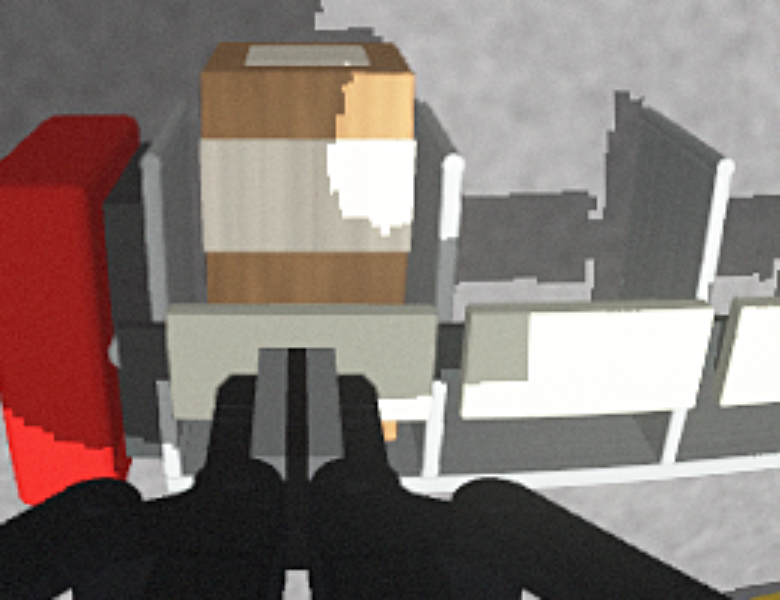

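View pics/s5.png

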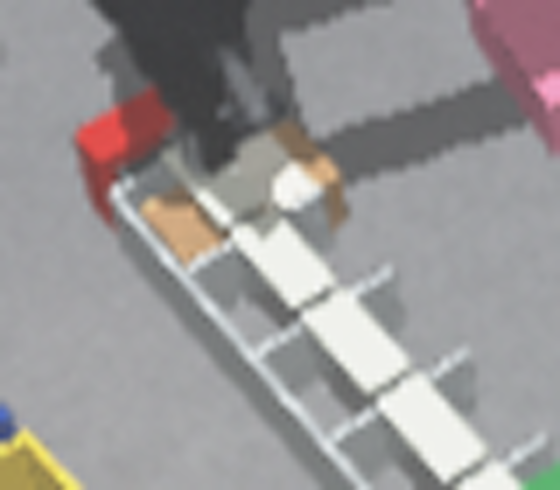

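Emit:
drive_tool --series "0 0 0.2 0 0 0; 0 0 0.2 0 0 0; 0 0 0 0 0 0"

```text
clock: 6.95
tcp_pos: [0.6379, -0.1645, 0.0586]
orientation: [[-0.997, 0.073, 0.012], [0.072, 0.997, -0.005], [-0.012, -0.004, -1.0]]
contact_force: [-0.1, -0.1, -0.2]
finger_gap: -0.0002
```

```bash
python3 - <<'E'
from h import *
F=[]
for i in range(3):
  s=sensors.read_state(); F.append(s["contact_force"]); im=snapshot("wrist")
cv2.imwrite("pics/w6.png",cv2.resize(im[120:320,160:420,::-1],None,fx=3,fy=3))
st(); print(np.mean(F,0))
c=lambda q:((q-[160,120])*3).round(0)
for z in (.058,.052): print(z,c(wproj(np.r_[rk(-.012,-.145+.026),z],s)),c(wproj(np.r_[rk(.012,-.145+.026),z],s)))
for x in (-.005,0,.005,.011): print(x,[c(wproj(s["tcp_pos"]+s["orientation"]@[x,0,n],s))[1] for n in (-.006,0,.006,.012,.017)])
E
```

```text
t 7.1 p [ 0.6381 -0.1647  0.0589] rack [ 0.0011 -0.1455] yawerr(world,deg) 0.11 tilt [ 0.0121 -0.005 ] F [-0.09  0.88  0.05] gap -0.0001 q [-0.42  0.59  1.47  0.    1.08 -1.92]
[-0.23790262 -0.12904509  0.13450666]
0.058 [439. 313.] [430. 423.]
0.052 [434. 299.] [426. 406.]
-0.005 [np.float64(417.0), np.float64(400.0), np.float64(384.0), np.float64(369.0), np.float64(357.0)]
0 [np.float64(394.0), np.float64(377.0), np.float64(362.0), np.float64(347.0), np.float64(336.0)]
0.005 [np.float64(370.0), np.float64(354.0), np.float64(339.0), np.float64(325.0), np.float64(314.0)]
0.011 [np.float64(340.0), np.float64(325.0), np.float64(311.0), np.float64(297.0), np.float64(287.0)]
```

View pics/w6.png

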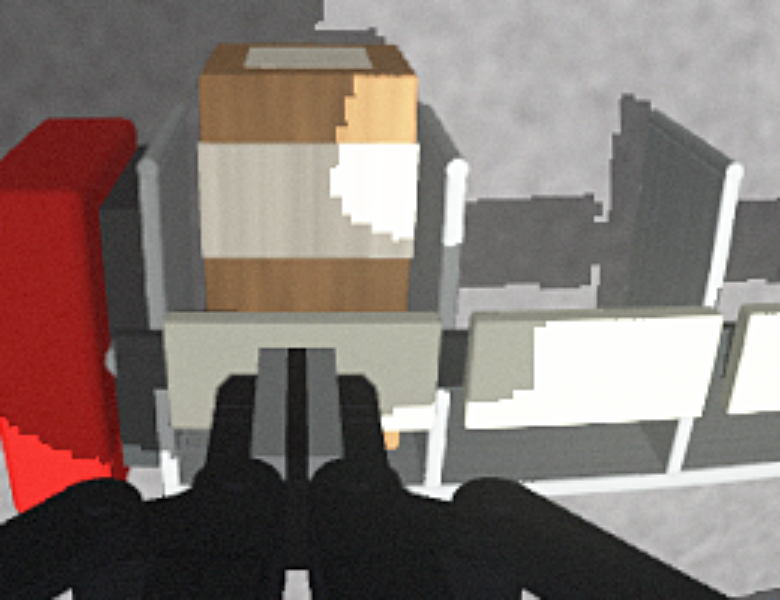

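Still no contact. Taking the pad's front edge at x = 11 mm, the image puts the tip about 6 mm behind the TCP rather than 17 mm ahead. I keep lowering in steps.

Emit:
drive_tool --series "0.1 0 0.2 0 0 0; 0 0 0.2 0 0 0; 0 0 0 0 0 0"

```text
clock: 7.48
tcp_pos: [0.6372, -0.1646, 0.0548]
orientation: [[-0.997, 0.073, 0.012], [0.073, 0.997, -0.005], [-0.013, -0.004, -1.0]]
contact_force: [0.1, -0.4, -0.0]
finger_gap: -0.0
```

```bash
python3 - <<'E'
from h import *
F=[]
for i in range(3):
  s=sensors.read_state(); F.append(s["contact_force"]); im=snapshot("wrist")
cv2.imwrite("pics/w7.png",im[:,:,::-1])
a=cv2.imread("pics/w6.png"); b=cv2.resize(im[120:320,160:420,::-1],None,fx=3,fy=3)
cv2.imwrite("pics/w7b.png",np.hstack([a[250:450,120:500],b[250:450,120:500]]))
st(); print(np.mean(F,0))
E
```

```text
t 7.62 p [ 0.6372 -0.1646  0.0549] rack [ 0.0002 -0.1455] yawerr(world,deg) 0.12 tilt [ 0.0124 -0.0052] F [ 0.06 -0.62 -1.55] gap 0.0 q [-0.42  0.59  1.47  0.    1.07 -1.92]
[-0.20356346 -0.25644834  0.09826343]
```

View pics/w7b.png

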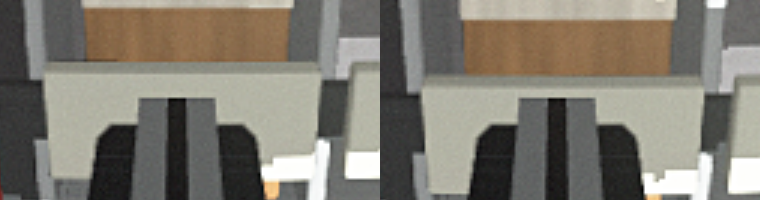

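View pics/w7.png

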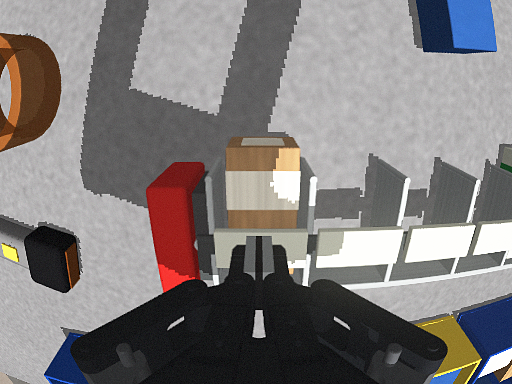

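Emit:
drive_tool --series "0 0 0.2 0 0 0; 0 0 0.2 0 0 0; 0 0 0 0 0 0"

```text
clock: 8.0
tcp_pos: [0.6374, -0.1647, 0.0513]
orientation: [[-0.997, 0.072, 0.013], [0.072, 0.997, -0.005], [-0.013, -0.004, -1.0]]
contact_force: [-1.1, 0.6, 1.8]
finger_gap: -0.0
```

```bash
python3 - <<'E'
from h import *
F=[]
for i in range(3):
  s=sensors.read_state(); F.append(s["contact_force"]); im=snapshot("wrist")
b=cv2.resize(im[120:320,160:420,::-1],None,fx=3,fy=3)
cv2.imwrite("pics/w8b.png",b[250:450,120:500])
st(); print(np.mean(F,0))
E
```

```text
t 8.15 p [ 0.6374 -0.1647  0.0514] rack [ 0.0003 -0.1456] yawerr(world,deg) 0.12 tilt [ 0.0128 -0.0054] F [-1.64  0.78  1.88] gap -0.0002 q [-0.42  0.59  1.48  0.    1.06 -1.92]
[-1.09888044  0.15157141  2.0418069 ]
```

View pics/w8b.png

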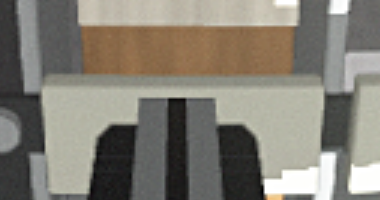

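Contact: about 2 N upward at TCP z 0.0514, and the rail now sinks with the tip (shut tips about 5 mm behind the TCP). I slide along to stretch 5.

Emit:
drive_tool --series "0 1 0 0 0 0; 0 1 0 0 0 0; 0 1 0 0 0 0; 0 1 0 0 0 0; 0 1 0 0 0 0; 0 1 0 0 0 0; 0 0 0 0 0 0; 0 0 0 0 0 0"

```text
clock: 9.15
tcp_pos: [0.643, -0.1001, 0.0518]
orientation: [[-0.997, 0.071, 0.015], [0.071, 0.997, -0.006], [-0.016, -0.005, -1.0]]
contact_force: [0.4, -1.5, 3.1]
finger_gap: 0.0001
```

```bash
python3 - <<'E'
from h import *
F=[]
for i in range(3):
  s=sensors.read_state(); F.append(s["contact_force"]); im=snapshot("wrist")
b=cv2.resize(im[120:320,160:420,::-1],None,fx=3,fy=3)
cv2.imwrite("pics/w9.png",b)
st(np.r_[rk(0,-.087),.0512]); print(np.mean(F,0))
E
```

```text
t 9.3 p [ 0.643  -0.1002  0.0517] rack [ 0.0011 -0.0808] yawerr(world,deg) 0.15 tilt [ 0.0151 -0.0059] F [0.41 1.84 2.26] gap -0.0003 q [-0.33  0.58  1.5  -0.    1.05 -1.82]
tool shift cm [ 0.11 -0.62  0.05]
[0.29284096 0.18681259 2.43551995]
```

View pics/w9.png

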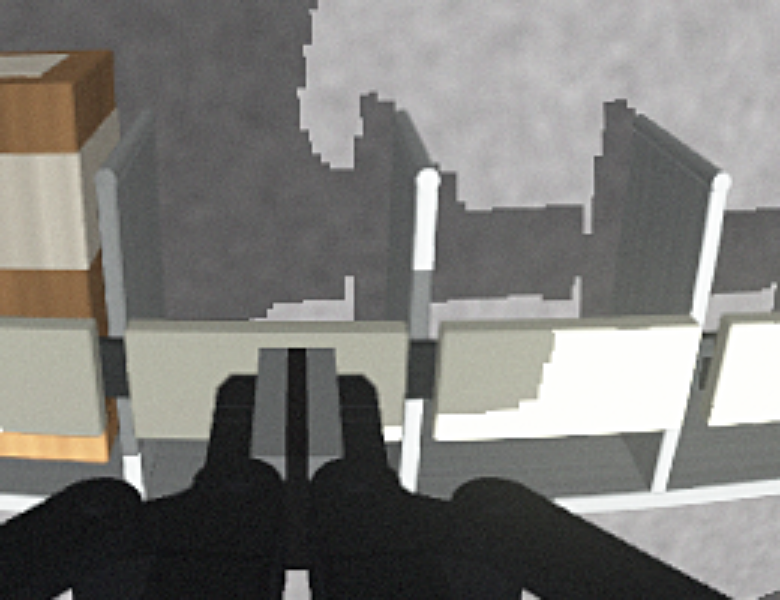

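The tip is on stretch 5, within (128-408), at Fz about 2.4 N. I slide on to stretch 4 and stop short of its middle.

Emit:
drive_tool --series "0.1 1 0 0 0 0; 0 1 0 0 0 0; 0 1 0 0 0 0; 0 1 0 0 0 0; 0 0.4 0 0 0 0; 0 0 0 0 0 0; 0 0 0 0 0 0"

```text
clock: 10.18
tcp_pos: [0.6453, -0.0539, 0.0515]
orientation: [[-0.997, 0.072, 0.015], [0.072, 0.997, -0.007], [-0.016, -0.006, -1.0]]
contact_force: [-0.1, -1.3, 2.4]
finger_gap: -0.0
```

```bash
python3 - <<'E'
from h import *
F=[]
for i in range(3):
  s=sensors.read_state(); F.append(s["contact_force"]); im=snapshot("wrist")
b=cv2.resize(im[120:320,160:420,::-1],None,fx=3,fy=3)
cv2.imwrite("pics/w10.png",b)
st(np.r_[rk(0,-.029),.0512]); print(np.mean(F,0))
E
```

```text
t 10.32 p [ 0.6452 -0.0539  0.0515] rack [-0.0001 -0.0345] yawerr(world,deg) 0.13 tilt [ 0.0151 -0.0067] F [0.03 0.27 2.48] gap -0.0004 q [-0.25  0.57  1.51 -0.    1.04 -1.75]
tool shift cm [-0.01  0.55  0.03]
[-0.0796351  -0.44582305  2.43947298]
```

View pics/w10.png

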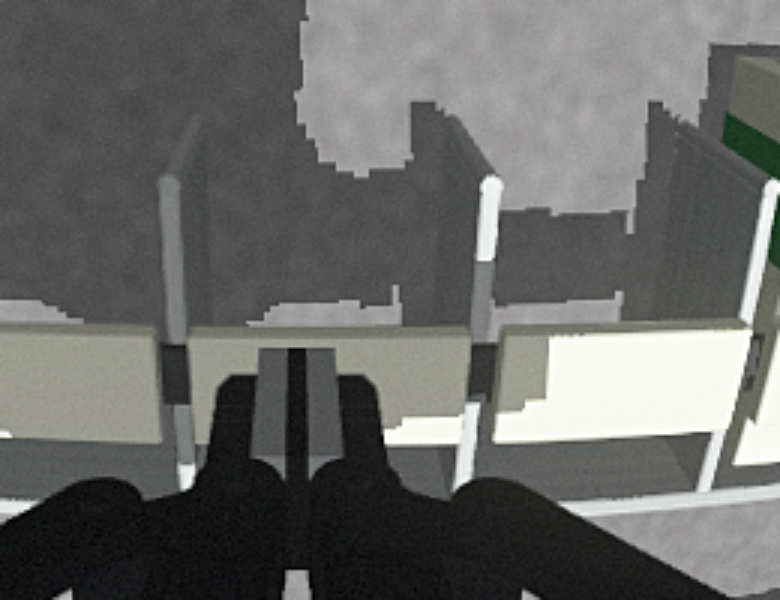

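All three stretches have been touched, and the tip now sits wholly on stretch 4 (190-470) at Fz about 2.4 N. I lift, level the tool and retreat behind the carton.

Emit:
drive_tool --series "0 0 -1.5 0 0 0; 0 0 -3 -0.3 0.9 0; 0 0 -3 0 0 0; 3 0 0 0 0 0; 4 0 0 0 0 0; 4 0 0 0 0 0; 4 0 0 0 0 0; 4 0 0 0 0 0; 4 0 0 0 0 0; 2 0 0 0 0 0; 0 0 0 0 0 0; 0 0 0 0 0 0"

```text
clock: 11.82
tcp_pos: [0.3883, -0.0345, 0.1355]
orientation: [[-0.997, 0.075, 0.004], [0.075, 0.997, 0.001], [-0.004, 0.001, -1.0]]
contact_force: [-0.1, 0.1, 0.8]
finger_gap: -0.0001
```

```bash
python3 - <<'E'
from h import *
s=sensors.read_state(); im=snapshot("wrist"); t=snapshot("top")
cv2.imwrite("pics/w11.png",im[:,:,::-1]); cv2.imwrite("pics/t11.png",cv2.resize(t[120:290,180:350,::-1],None,fx=3.5,fy=3.5,interpolation=cv2.INTER_CUBIC))
st(np.r_[rk(-.26,-.02),.12])
E
```

```text
t 11.93 p [ 0.3883 -0.0345  0.1351] rack [-0.2578 -0.0343] yawerr(world,deg) -0.02 tilt [0.0033 0.0009] F [0.19 0.35 0.08] gap 0.0003 q [-0.38  0.06  2.03  0.    1.05 -1.88]
tool shift cm [0.23 1.42 1.52]
```

View pics/w11.png

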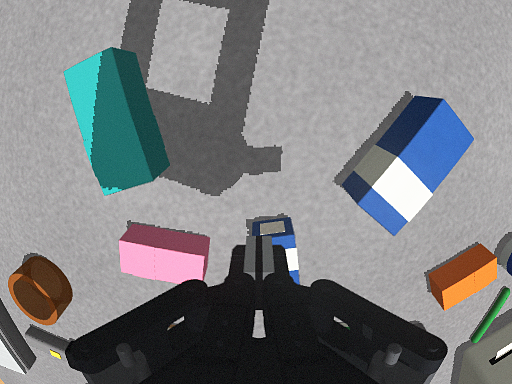

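View pics/t11.png

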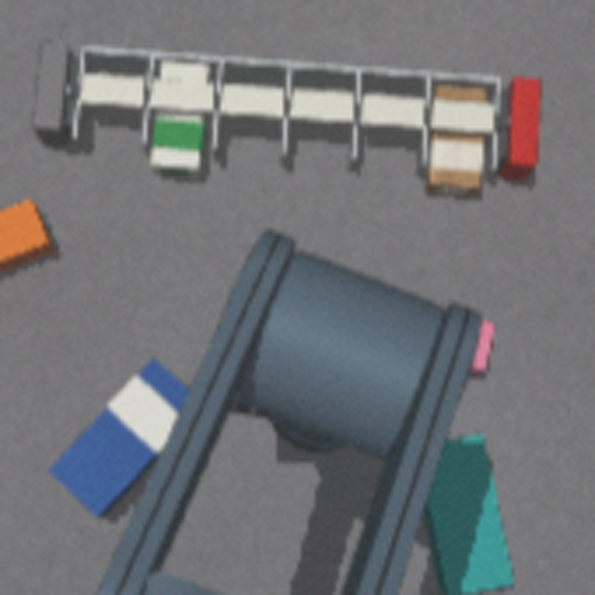

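The arm hides the carton from the top camera. The wrist view shows its rear face at (272,228). I refine its pose from wrist and scene crops.

```bash
python3 - <<'E'
from h import *
im=cv2.imread("pics/w11.png"); a=cv2.resize(im[205:295,230:310],None,fx=6,fy=6,interpolation=cv2.INTER_CUBIC)
t=snapshot("scene")[:,:,::-1]; cv2.imwrite("pics/scene12.png",t)
b=cv2.resize(t[180:225,235:285],None,fx=12,fy=12,interpolation=cv2.INTER_CUBIC)
cv2.imwrite("pics/w12.png",a); cv2.imwrite("pics/s12.png",b)
E
```

```text
(no output)
```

View pics/w12.png

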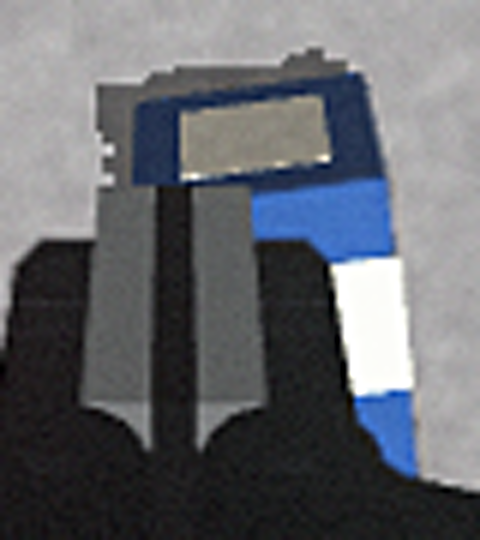

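View pics/s12.png

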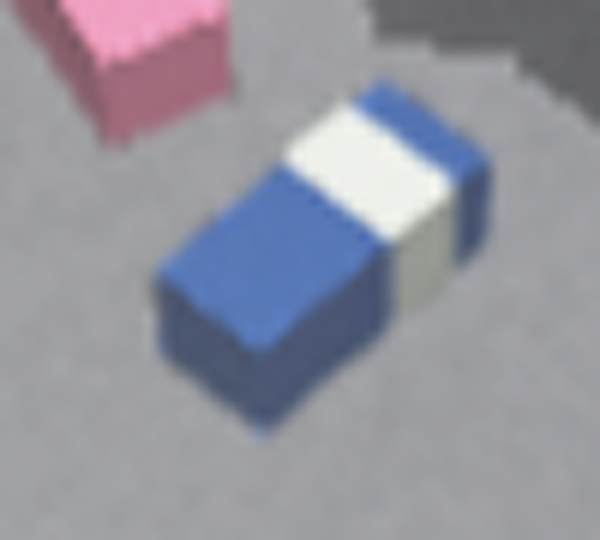

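```bash
cat >> h.py <<'E'
def wray(uv,s):
    m=camera_model("wrist"); f=192/np.tan(np.radians(m["vertical_fov"])/2); M=m["mount"]
    d=(np.array(uv)-[m["cx"],m["cy"]])/f; th=np.hypot(*d); v=np.r_[np.sin(th)*d/th,np.cos(th)]
    R=s["orientation"]; return s["tcp_pos"]+R@M[:3,3], R@(M[:3,:3]@v)
def wonz(uv,z,s):
    c,d=wray(uv,s); return c+d*(z-c[2])/d[2]
E
python3 - <<'E'
from h import *
ms=camera_model("scene"); s=sensors.read_state()
cs={}
for n,p in dict(fR=(158,272),fL=(260,350),rL=(490,160),rR=(378,80)).items():
    w=onz(ms,(p[0]/12+235-.46,p[1]/12+180-.46),.04); cs[n]=np.array(torack(w)); print(n,w[:2].round(4),cs[n].round(4))
print("len",np.linalg.norm(cs["fR"]-cs["rR"]),np.linalg.norm(cs["fL"]-cs["rL"]),"wid",np.linalg.norm(cs["fR"]-cs["fL"]))
d=cs["fR"]+cs["fL"]-cs["rR"]-cs["rL"]; print("centre",sum(cs.values())/4,"yaw",np.degrees(np.arctan2(d[1],d[0])))
for n,p,z in (("rR0",(137,103),0),("rL0",(362,72),0),("rL4",(388,180),.04),("fbandL",(402,258),.04),("L",(415,390),.04)):
    w=wonz((p[0]/6+230-.4,p[1]/6+205-.4),z,s); print(n,w[:2].round(4),np.round(torack(w),4))
E
```

```text
fR [ 0.5269 -0.0365] [-0.1194 -0.026 ]
fL [0.5238 0.0012] [-0.1253  0.0114]
rL [ 0.4359 -0.0041] [-0.2125 -0.0004]
rR [ 0.4397 -0.0451] [-0.2058 -0.0411]
len 0.08762733080661136 0.08803324417430955 wid 0.03779005187050056
centre [-0.16574493 -0.01401813] yaw 8.800329753461671
rR0 [ 0.437  -0.0438] [-0.2085 -0.0399]
rL0 [ 0.4341 -0.0045] [-0.2144 -0.001 ]
rL4 [ 0.434  -0.0045] [-0.2144 -0.001 ]
fbandL [ 0.4481 -0.0026] [-0.2005  0.002 ]
L [ 0.4736 -0.0008] [-0.1752  0.0057]
```

Both views agree on the carton in the rack frame:
- Centre (-166, -14) mm, yaw +8.5°, rear edge at x about -211 mm.
- It must move about 15 mm to -y and turn to 0° before being pushed in.

I first push it sideways with the flat back of the shut fingers held at rack yaw, which squares it. I go to its left side, high.

Emit:
drive_tool --series "-1.5 1.3 0 0 0 0; -2.5 2.3 0 0 0 0; -2.5 2.3 0 0 0 0; -1.7 1.2 0 0 0 0; 0 0 0 0 0 0; 0 0 0 0 0 0"

```text
clock: 12.72
tcp_pos: [0.4806, 0.0318, 0.1335]
orientation: [[-0.997, 0.075, 0.0], [0.075, 0.997, 0.001], [-0.0, 0.001, -1.0]]
contact_force: [-1.3, -0.5, -0.3]
finger_gap: 0.0001
```

```bash
python3 - <<'E'
from h import *
st(np.r_[rk(-.164,.044),.010])
E
```

```text
t 12.72 p [0.4806 0.0318 0.1335] rack [-0.1706  0.0387] yawerr(world,deg) -0.01 tilt [0.0004 0.0011] F [-1.3  -0.48 -0.3 ] gap 0.0001 q [-0.17  0.23  1.83  0.    1.09 -1.66]
tool shift cm [-0.66  0.51 12.35]
```

Emit:
drive_tool --series "-0.6 0.6 1 0 0 0; 0 0 3 0 0 0; 0 0 3 0 0 0; 0 0 2.5 0 0 0; 0 0 0 0 0 0; 0 0 0 0 0 0"

```text
clock: 13.48
tcp_pos: [0.4866, 0.0365, 0.0351]
orientation: [[-0.997, 0.079, 0.001], [0.079, 0.997, 0.001], [-0.001, 0.001, -1.0]]
contact_force: [-0.3, -0.5, 0.2]
finger_gap: 0.0004
```

```bash
python3 - <<'E'
from h import *
st(np.r_[rk(-.164,.044),.010])
s=sensors.read_state(); im=snapshot("wrist"); t=snapshot("scene")
cv2.imwrite("pics/w13.png",im[:,:,::-1]); cv2.imwrite("pics/s13.png",cv2.resize(t[160:240,200:300,::-1],None,fx=7,fy=7,interpolation=cv2.INTER_CUBIC))
E
```

```text
t 13.47 p [0.4866 0.0365 0.0351] rack [-0.165   0.0438] yawerr(world,deg) -0.24 tilt [0.0008 0.0011] F [-0.3  -0.52  0.23] gap 0.0004 q [-0.16  0.37  1.92  0.    0.85 -1.65]
tool shift cm [-0.1   0.01  2.51]
```

View pics/w13.png

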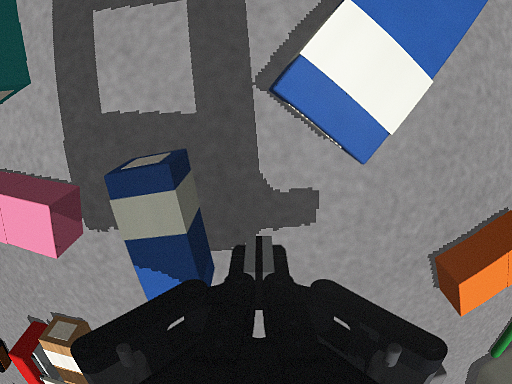

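View pics/s13.png

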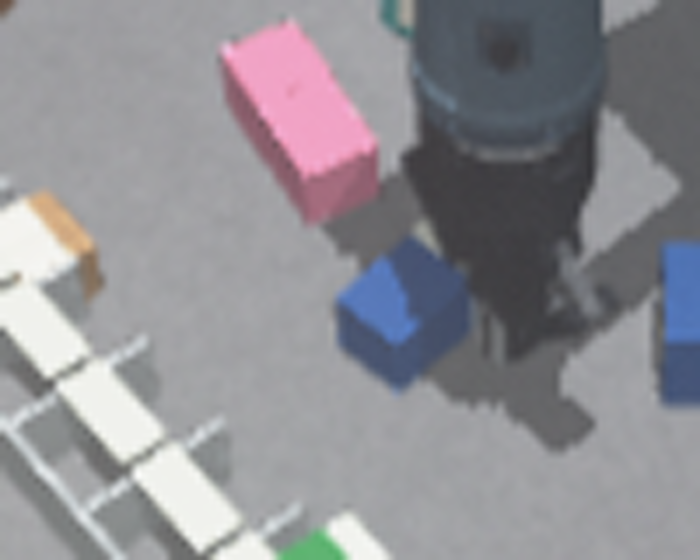

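Emit:
drive_tool --series "0 0 1.5 0 0 0; 0 0 1 0 0 0; 0 0 0.4 0 0 0; 0 0 0 0 0 0; 0 -0.7 0 0 0 0; 0 -0.5 0 0 0 0; 0 -0.3 0 0 0 0; 0 0 0 0 0 0"

```text
clock: 14.58
tcp_pos: [0.4872, 0.02, 0.0063]
orientation: [[-0.997, 0.079, 0.006], [0.079, 0.997, 0.0], [-0.006, 0.001, -1.0]]
contact_force: [-0.6, 0.7, -0.3]
finger_gap: -0.0002
```

```bash
python3 - <<'E'
from h import *
st(np.r_[rk(-.164,.0055),.005])
s=sensors.read_state(); im=snapshot("wrist")
cv2.imwrite("pics/w14.png",im[:,:,::-1])
E
```

```text
t 14.57 p [0.4872 0.02   0.0063] rack [-0.1632  0.0274] yawerr(world,deg) -0.25 tilt [0.0057 0.0002] F [-0.57  0.74 -0.28] gap -0.0002 q [-0.19  0.42  1.95  0.    0.77 -1.68]
tool shift cm [ 0.07 -2.19  0.13]
```

View pics/w14.png

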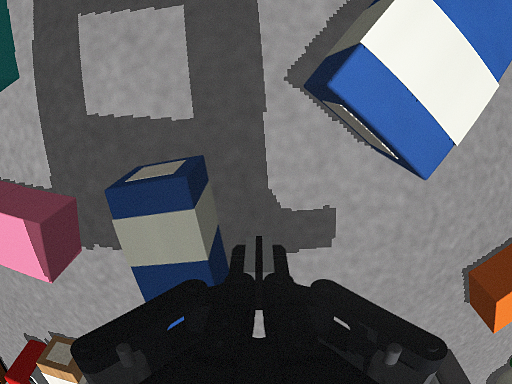

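Contact is close, and there is no table contact at TCP z 6 mm, which confirms the short tips. I push sideways.

Emit:
drive_tool --series "0 -0.4 0 0 0 0; 0 -0.4 0 0 0 0; 0 -0.4 0 0 0 0; 0 -0.4 0 0 0 0; 0 -0.2 0 0 0 0; 0 0 0 0 0 0"

```text
clock: 15.38
tcp_pos: [0.4859, 0.0014, 0.0064]
orientation: [[-0.997, 0.079, 0.006], [0.079, 0.997, 0.001], [-0.006, 0.001, -1.0]]
contact_force: [0.5, 0.2, -0.6]
finger_gap: 0.0003
```

```bash
python3 - <<'E'
from h import *
st(np.r_[rk(-.164,.0055),.005])
s=sensors.read_state(); im=snapshot("wrist"); t=snapshot("scene")
cv2.imwrite("pics/w15.png",cv2.resize(im[120:320,100:360,::-1],None,fx=3,fy=3)); cv2.imwrite("pics/s15.png",cv2.resize(t[160:240,200:300,::-1],None,fx=7,fy=7,interpolation=cv2.INTER_CUBIC))
E
```

```text
t 15.38 p [0.4859 0.0014 0.0064] rack [-0.1631  0.0088] yawerr(world,deg) -0.24 tilt [0.0061 0.0008] F [ 0.51  0.16 -0.62] gap 0.0003 q [-0.23  0.42  1.95  0.    0.77 -1.72]
tool shift cm [ 0.09 -0.33  0.13]
```

View pics/w15.png

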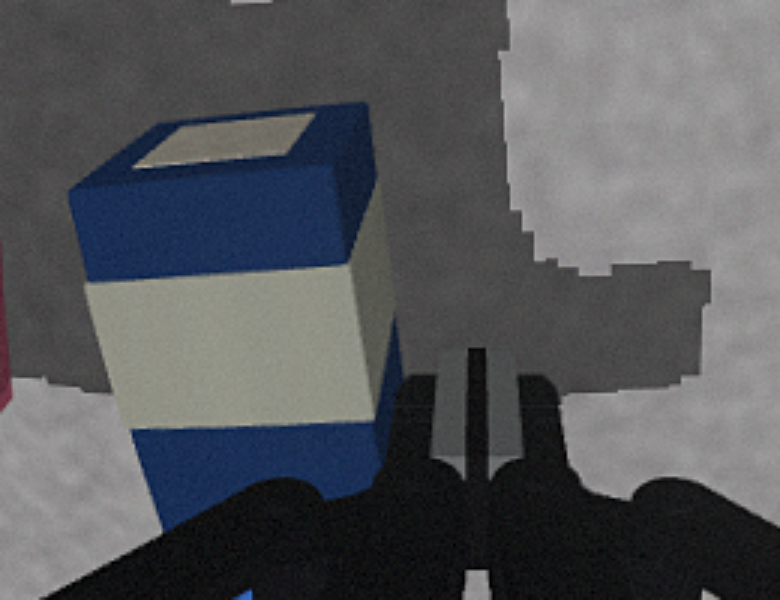

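View pics/s15.png

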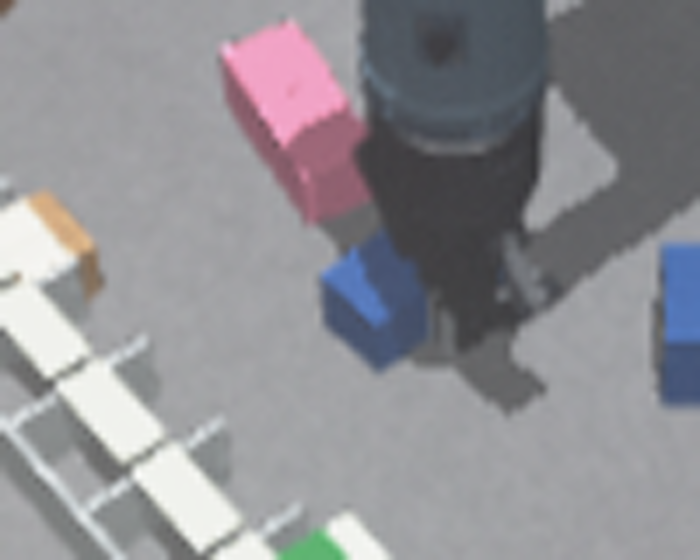

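```bash
python3 - <<'E'
from h import *
s=sensors.read_state()
for n,p,z in (("rR4",(70,190),.04),("rL4",(333,165),.04),("rL0",(367,103),0),("rR0",(162,125),0),("bandL",(350,266),.04),("bandL2",(374,422),.04),("bandR",(86,283),.04),("bandR2",(131,430),.04)):
    w=wonz((p[0]/3+100-.33,p[1]/3+120-.33),z,s); print(n,np.round(torack(w),4))
E
```

```text
rR4 [-0.2115 -0.0481]
rL4 [-0.2147 -0.0096]
rL0 [-0.214  -0.0098]
rR0 [-0.2108 -0.0479]
bandL [-0.2003 -0.0081]
bandL2 [-0.1751 -0.0061]
bandR [-0.1972 -0.0479]
bandR2 [-0.1719 -0.0451]
```

Yaw is now 4.8° and the centre is at (-168, -25). I push about 4 mm more.

Emit:
drive_tool --series "0 -0.2 0 0 0 0; 0 -0.2 0 0 0 0; 0 0 0 0 0 0"

```text
clock: 15.85
tcp_pos: [0.4856, -0.0025, 0.0064]
orientation: [[-0.997, 0.078, 0.006], [0.078, 0.997, 0.001], [-0.006, 0.001, -1.0]]
contact_force: [0.9, 0.1, 0.4]
finger_gap: 0.0002
```

```bash
python3 - <<'E'
from h import *
s=sensors.read_state(); im=snapshot("wrist")
cv2.imwrite("pics/w16.png",cv2.resize(im[120:320,100:360,::-1],None,fx=3,fy=3)); st()
E
```

```text
t 15.9 p [ 0.4856 -0.0025  0.0064] rack [-0.1631  0.0049] yawerr(world,deg) -0.2 tilt [0.0062 0.0007] F [0.45 0.23 0.57] gap 0.0 q [-0.24  0.42  1.95  0.    0.77 -1.73]
```

View pics/w16.png

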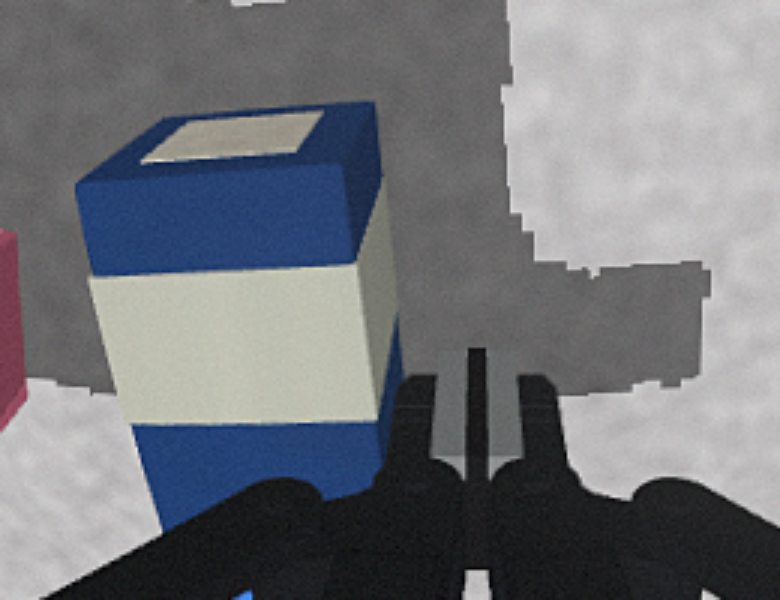

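```bash
python3 - <<'E'
from h import *
s=sensors.read_state()
for n,p,z in (("rR4",(77,183),.04),("rL4",(342,162),.04),("rL0",(375,101),0),("rR0",(165,118),0),("bandL",(356,263),.04),("bandL2",(377,422),.04),("bandR",(90,276),.04),("bandR2",(131,424),.04)):
    w=wonz((p[0]/3+100-.33,p[1]/3+120-.33),z,s); print(n,np.round(torack(w),4))
E
```

```text
rR4 [-0.2125 -0.0508]
rL4 [-0.2151 -0.0124]
rL0 [-0.2144 -0.0124]
rR0 [-0.212  -0.0512]
bandL [-0.2008 -0.0113]
bandL2 [-0.1751 -0.0096]
bandR [-0.1984 -0.051 ]
bandR2 [-0.1731 -0.0489]
```

Lateral is good at -28.8 mm, yaw about 3.7°. The two-finger push from behind will square the rest. I back off, rise, and go behind the carton with the jaws slightly open.

Emit:
drive_tool --series "0 1 0 0 0 0; 0 1.5 -1 0 0 0; 0 0 -3 0 0 0; 0 0 -3 0 0 0; 2 -1.5 -1 0 0 0; 3 -2 0 0 0 0; 3 -2 0 0 0 0; 0.6 -0.3 0 0 0 0; 0 0 0 0 0 0; 0 0 0 0 0 0" --claw 0.25

```text
clock: 17.15
tcp_pos: [0.3981, -0.0222, 0.0934]
orientation: [[-0.997, 0.072, 0.013], [0.072, 0.997, -0.001], [-0.013, 0.0, -1.0]]
contact_force: [0.1, -0.3, -0.7]
finger_gap: 0.0215
```

```bash
python3 - <<'E'
from h import *
s=sensors.read_state(); im=snapshot("wrist")
cv2.imwrite("pics/w17.png",im[:,:,::-1]); st(np.r_[rk(-.245,-.03),.01])
E
```

```text
t 17.2 p [ 0.3982 -0.0223  0.0933] rack [-0.2488 -0.0214] yawerr(world,deg) 0.13 tilt [ 0.0131 -0.0009] F [-0.41  0.53 -0.06] gap 0.0215 q [-0.34  0.13  2.07  0.    0.93 -1.84]
tool shift cm [-0.27 -0.86  8.34]
```

View pics/w17.png

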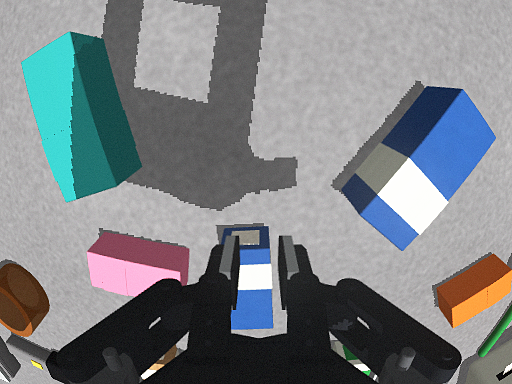

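Emit:
drive_tool --series "0 -0.9 2 0 0.7 0; 0 0 3 0 0 0; 0 0 2 0 0 0; 0 0 0.8 0 0 0; 0 0 0 0 0 0"

```text
clock: 17.82
tcp_pos: [0.4029, -0.0309, 0.0136]
orientation: [[-0.998, 0.069, 0.004], [0.069, 0.998, -0.001], [-0.004, -0.001, -1.0]]
contact_force: [0.5, 0.9, 1.0]
finger_gap: 0.0212
```

```bash
python3 - <<'E'
from h import *
s=sensors.read_state(); im=snapshot("wrist")
cv2.imwrite("pics/w18.png",cv2.resize(im[150:350,150:370,::-1],None,fx=3,fy=3)); st(np.r_[rk(-.245,-.03),.006])
E
```

```text
t 17.88 p [ 0.4032 -0.031   0.0139] rack [-0.2432 -0.0297] yawerr(world,deg) 0.31 tilt [ 0.005  -0.0011] F [-0.8  -0.33 -0.08] gap 0.021 q [-0.35  0.29  2.14  0.    0.71 -1.86]
tool shift cm [ 0.18 -0.03  0.79]
```

View pics/w18.png

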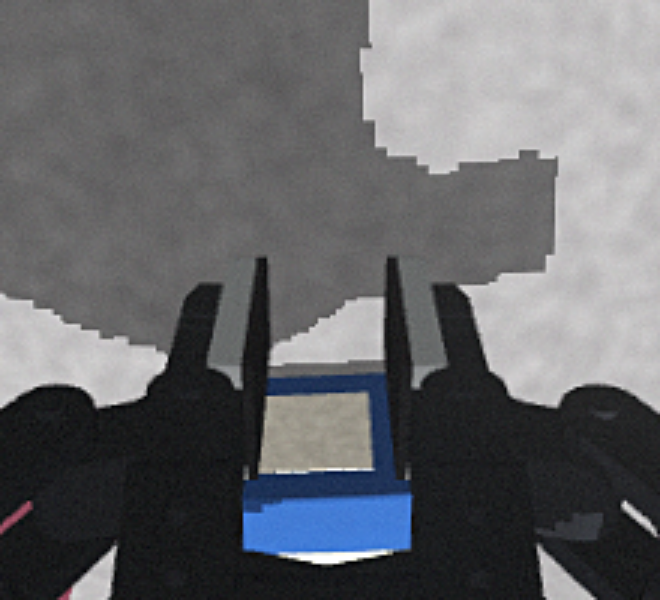

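Both fingers straddle the rear face evenly. I lower slightly and push forward.

Emit:
drive_tool --series "0 0 0.6 0 0 0; 0 0 0 0 0 0; -1 0 0 0 0 0; -0.8 0 0 0 0 0; -0.7 0 0 0 0 0; -0.7 0 0 0 0 0; -0.7 0 0 0 0 0; -0.7 0 0 0 0 0; -0.7 0 0 0 0 0; 0 0 0 0 0 0"

```text
clock: 19.12
tcp_pos: [0.4609, -0.0351, 0.0095]
orientation: [[-0.998, 0.069, 0.007], [0.069, 0.998, -0.002], [-0.007, -0.001, -1.0]]
contact_force: [0.1, 0.1, 0.9]
finger_gap: 0.0213
```

```bash
python3 - <<'E'
from h import *
s=sensors.read_state(); im=snapshot("wrist"); t=snapshot("scene")
cv2.imwrite("pics/w19.png",cv2.resize(im[150:350,150:370,::-1],None,fx=3,fy=3)); st(np.r_[rk(-.155,-.029),.007])
cv2.imwrite("pics/s19.png",cv2.resize(t[160:240,190:290,::-1],None,fx=7,fy=7,interpolation=cv2.INTER_CUBIC))
E
```

```text
t 19.23 p [ 0.4602 -0.0349  0.0095] rack [-0.186  -0.0294] yawerr(world,deg) 0.32 tilt [ 0.0065 -0.0018] F [-0.11 -0.2   0.32] gap 0.0215 q [-0.32  0.38  2.01  0.    0.75 -1.82]
tool shift cm [-3.1   0.02  0.27]
```

View pics/w19.png

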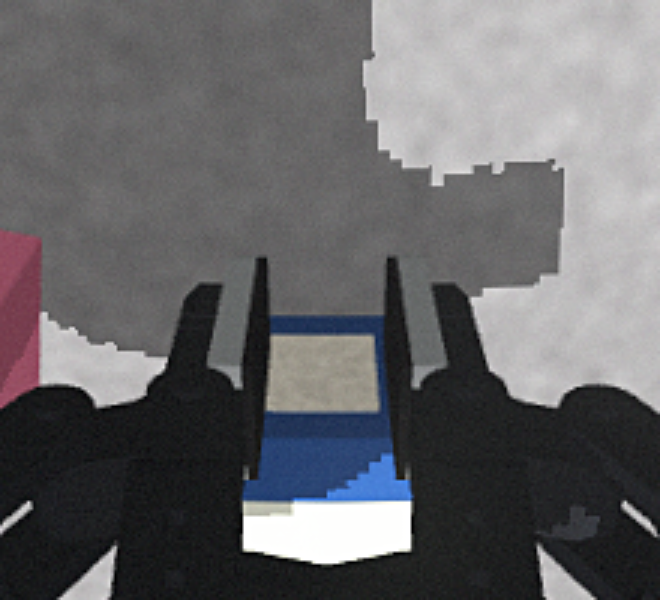

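View pics/s19.png

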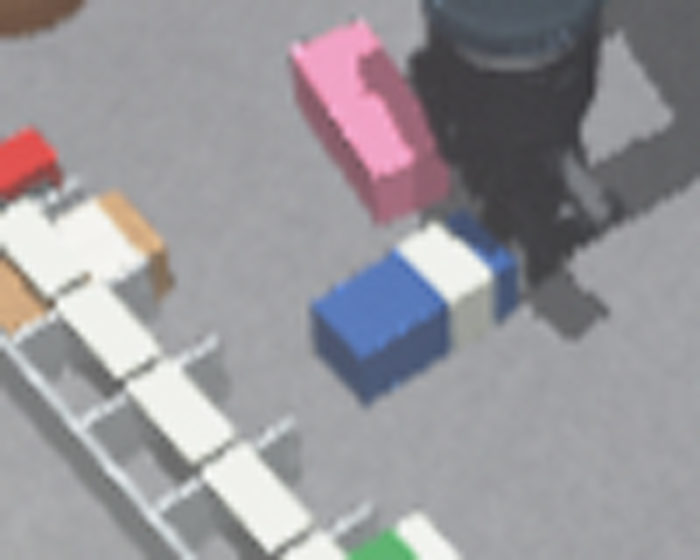

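```bash
python3 - <<'E'
from h import *
ms=camera_model("scene"); s=sensors.read_state()
for n,p in dict(fR=(312,302),fL=(366,360),bandfL=(450,298),bandfR=(397,248)).items():
    w=onz(ms,(p[0]/7+190-.43,p[1]/7+160-.43),.04); print(n,np.round(torack(w),4))
for p,z in (((272,317),0),((384,317),0),((275,413),.04),((380,413),.04)):
    w=wonz((p[0]/3+150-.33,p[1]/3+150-.33),z,s); print(np.round(torack(w),4))
E
```

```text
fR [-0.0841 -0.0513]
fL [-0.0843 -0.0097]
bandfL [-0.1351 -0.0139]
bandfR [-0.1332 -0.0522]
[-0.1735 -0.0401]
[-0.1737 -0.0174]
[-0.1802 -0.0373]
[-0.1803 -0.0205]
```

The carton is square: front edge at x -84 mm, spanning y -51 to -10 (centre -30.5, gap -29 ± 7). I keep pushing straight.

Emit:
drive_tool --series "-0.6 0 0.1 0 0 0; -0.7 0 0 0 0 0; -0.7 0 0 0 0 0; -0.7 0 0 0 0 0; -0.7 0 0 0 0 0; -0.7 0 0 0 0 0; -0.7 0 0 0 0 0; -0.7 0 0 0 0 0; 0 0 0 0 0 0"

```text
clock: 20.35
tcp_pos: [0.5186, -0.0389, 0.0084]
orientation: [[-0.998, 0.069, 0.006], [0.069, 0.998, -0.002], [-0.006, -0.001, -1.0]]
contact_force: [-1.0, -0.5, 0.0]
finger_gap: 0.0217
```

```bash
python3 - <<'E'
from h import *
s=sensors.read_state(); im=snapshot("wrist"); t=snapshot("scene")
cv2.imwrite("pics/w20.png",cv2.resize(im[150:350,150:370,::-1],None,fx=3,fy=3)); st(np.r_[rk(-.0675,-.029),.007])
cv2.imwrite("pics/s20.png",cv2.resize(t[160:240,180:280,::-1],None,fx=7,fy=7,interpolation=cv2.INTER_CUBIC))
E
```

```text
t 20.45 p [ 0.5179 -0.0388  0.0084] rack [-0.1282 -0.0289] yawerr(world,deg) 0.31 tilt [ 0.0049 -0.0014] F [-0.84  0.26  0.3 ] gap 0.0216 q [-0.29  0.46  1.87  0.    0.81 -1.79]
tool shift cm [-6.07 -0.04  0.17]
```

View pics/w20.png

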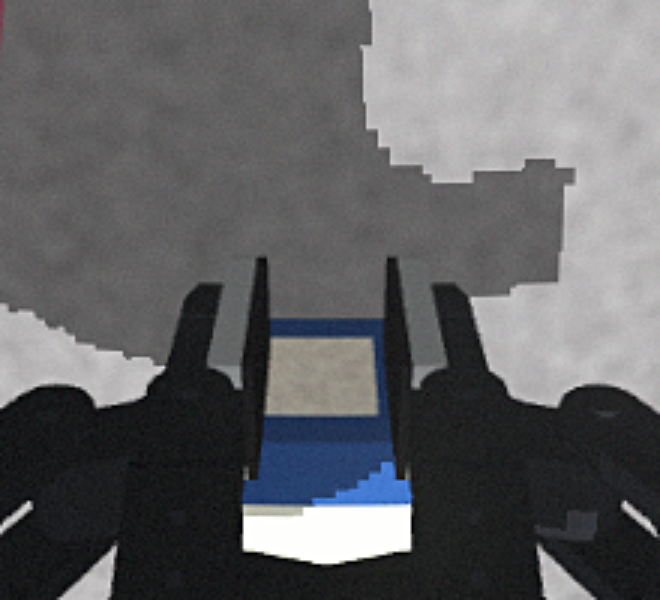

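View pics/s20.png

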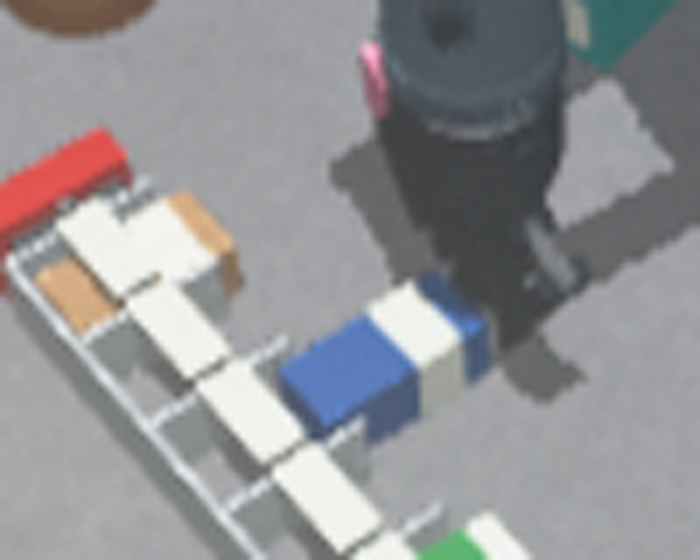

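The carton is centred between the dividers of the third gap, under stretch 4, with its leading end already past the mouth. I continue.

Emit:
drive_tool --series "-0.6 0 0 0 0 0; -0.7 0 0 0 0 0; -0.7 0 0 0 0 0; -0.7 0 0 0 0 0; -0.7 0 0 0 0 0; -0.7 0 0 0 0 0; -0.7 0 0 0 0 0; 0 0 0 0 0 0"

```text
clock: 21.45
tcp_pos: [0.5687, -0.0422, 0.0084]
orientation: [[-0.998, 0.069, 0.004], [0.069, 0.998, -0.001], [-0.004, -0.001, -1.0]]
contact_force: [0.4, 1.0, 0.3]
finger_gap: 0.0217
```

```bash
python3 - <<'E'
from h import *
st(np.r_[rk(-.0675,-.029),.007])
E
```

```text
t 21.45 p [ 0.5687 -0.0422  0.0084] rack [-0.0773 -0.0285] yawerr(world,deg) 0.31 tilt [ 0.0041 -0.0012] F [0.38 0.98 0.26] gap 0.0217 q [-0.27  0.53  1.74 -0.    0.88 -1.77]
tool shift cm [-0.98 -0.05  0.15]
```

Emit:
drive_tool --series "-0.4 0 0 0 0 0; -0.3 0 0 0 0 0; -0.2 0 0 0 0 0; 0 0 0 0 0 0"

```text
clock: 21.95
tcp_pos: [0.5776, -0.0427, 0.0083]
orientation: [[-0.998, 0.069, 0.003], [0.069, 0.998, -0.001], [-0.003, -0.001, -1.0]]
contact_force: [-0.5, 0.0, -0.2]
finger_gap: 0.0215
```

```bash
python3 - <<'E'
from h import *
F=[]
s=sensors.read_state(); im=snapshot("wrist"); F.append(s["contact_force"])
t=snapshot("scene"); F.append(sensors.read_state()["contact_force"]); print(np.mean(F,0))
cv2.imwrite("pics/w21.png",cv2.resize(im[150:350,150:370,::-1],None,fx=3,fy=3)); st(np.r_[rk(-.0675,-.029),.007])
cv2.imwrite("pics/s21.png",cv2.resize(t[160:240,180:280,::-1],None,fx=7,fy=7,interpolation=cv2.INTER_CUBIC))
for p,z in (((272,317),0),((384,317),0)):
    w=wonz((p[0]/3+150-.33,p[1]/3+150-.33),z,s); print(np.round(torack(w),4))
E
```

```text
[-0.47154188 -0.09891544 -0.70424569]
t 22.05 p [ 0.5775 -0.0427  0.0084] rack [-0.0684 -0.0284] yawerr(world,deg) 0.31 tilt [ 0.0031 -0.001 ] F [-0.45 -0.21 -1.18] gap 0.0213 q [-0.27  0.54  1.71 -0.    0.89 -1.77]
tool shift cm [-0.09 -0.06  0.14]
[-0.0567 -0.039 ]
[-0.0569 -0.0165]
```

View pics/w21.png

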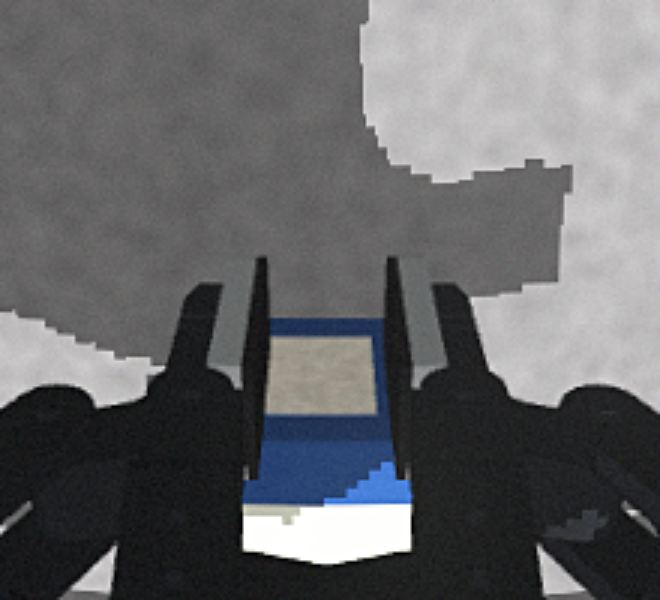

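View pics/s21.png

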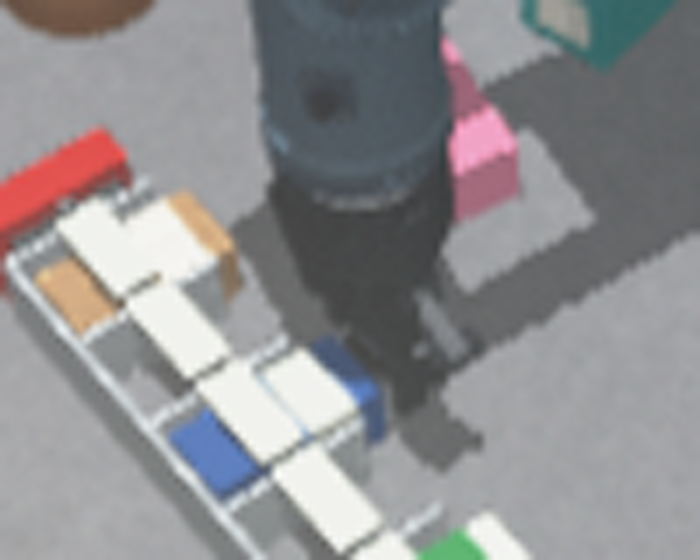

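Almost home (rear at about -57 mm). I push in small steps until the back wall answers.

Emit:
drive_tool --series "-0.15 0 0 0 0 0; -0.15 0 0 0 0 0; 0 0 0 0 0 0"

```text
clock: 22.42
tcp_pos: [0.5802, -0.0429, 0.0084]
orientation: [[-0.998, 0.069, 0.002], [0.069, 0.998, -0.001], [-0.002, -0.001, -1.0]]
contact_force: [-0.8, 0.1, 0.3]
finger_gap: 0.0214
```

```bash
python3 - <<'E'
from h import *
F=[]
for i in range(3):
  s=sensors.read_state(); F.append(s["contact_force"]); im=snapshot("wrist")
print(np.mean(F,0)); st()
E
```

```text
[-0.60508043 -0.21763827  0.18703937]
t 22.57 p [ 0.5802 -0.0429  0.0084] rack [-0.0658 -0.0283] yawerr(world,deg) 0.31 tilt [ 0.0024 -0.0008] F [ 0.27  0.33 -0.22] gap 0.0217 q [-0.27  0.54  1.7  -0.    0.89 -1.77]
```

Emit:
drive_tool --series "-0.15 0 0 0 0 0; -0.1 0 0 0 0 0; 0 0 0 0 0 0"

```text
clock: 22.95
tcp_pos: [0.5811, -0.0429, 0.0082]
orientation: [[-0.998, 0.069, -0.001], [0.069, 0.998, -0.0], [0.001, -0.0, -1.0]]
contact_force: [-1.2, 1.4, 0.2]
finger_gap: 0.0211
```

```bash
python3 - <<'E'
from h import *
F=[]
for i in range(3):
  s=sensors.read_state(); F.append(s["contact_force"]); im=snapshot("wrist")
print(np.mean(F,0)); st()
E
```

```text
[-2.05792274  0.6014183   1.39026752]
t 23.1 p [ 0.5811 -0.0428  0.0082] rack [-0.0649 -0.0283] yawerr(world,deg) 0.32 tilt [-0.0011 -0.0004] F [-3.76 -0.2   1.92] gap 0.022 q [-0.26  0.55  1.7  -0.    0.9  -1.77]
```

The wall answers: the tool stalls and the force rises to 2-4 N. One more small nudge, then I back straight off and rise.

Emit:
drive_tool --series "-0.2 0 0 0 0 0; 0 0 0 0 0 0; 0 0 0 0 0 0"

```text
clock: 23.48
tcp_pos: [0.581, -0.0427, 0.008]
orientation: [[-0.998, 0.069, -0.005], [0.069, 0.998, 0.0], [0.005, -0.0, -1.0]]
contact_force: [-2.1, 1.0, 2.1]
finger_gap: 0.0212
```

Emit:
drive_tool --series "0.5 0 0 0 0 0; 1.5 0 0 0 0 0; 2 0 0 0 0 0; 2 0 -1 0 0 0; 0 0 -3 0 0 0; 2 0 -4 0 0 0; 3 0 -4 0 0 0; 4 0 -3 0 0 0; 4 0 0 0 0 0; 4 0 0 0 0 0; 0 0 0 0 0 0; 0 0 0 0 0 0"

```text
clock: 24.98
tcp_pos: [0.3535, -0.0284, 0.1641]
orientation: [[-0.997, 0.069, 0.02], [0.069, 0.998, -0.007], [-0.021, -0.006, -1.0]]
contact_force: [0.8, 0.3, 0.4]
finger_gap: 0.0216
```

```bash
python3 - <<'E'
from h import *
st()
t=snapshot("scene"); p=snapshot("top")
cv2.imwrite("pics/scene22.png",t[:,:,::-1])
cv2.imwrite("pics/s22.png",cv2.resize(t[160:260,170:280,::-1],None,fx=7,fy=6,interpolation=cv2.INTER_CUBIC)); cv2.imwrite("pics/t22.png",p[:,:,::-1])
cv2.imwrite("pics/t22c.png",cv2.resize(p[120:200,185:345,::-1],None,fx=5,fy=5,interpolation=cv2.INTER_CUBIC))
E
```

```text
t 24.98 p [ 0.3535 -0.0284  0.1641] rack [-0.293  -0.0308] yawerr(world,deg) 0.32 tilt [ 0.0205 -0.007 ] F [0.81 0.32 0.38] gap 0.0216 q [-0.4  -0.06  2.06  0.    1.12 -1.9 ]
```

View pics/s22.png

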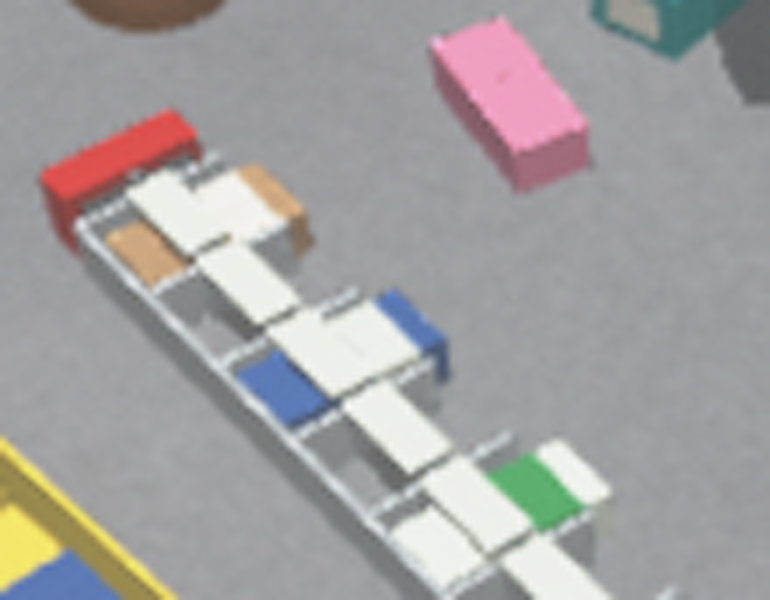

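View pics/t22c.png

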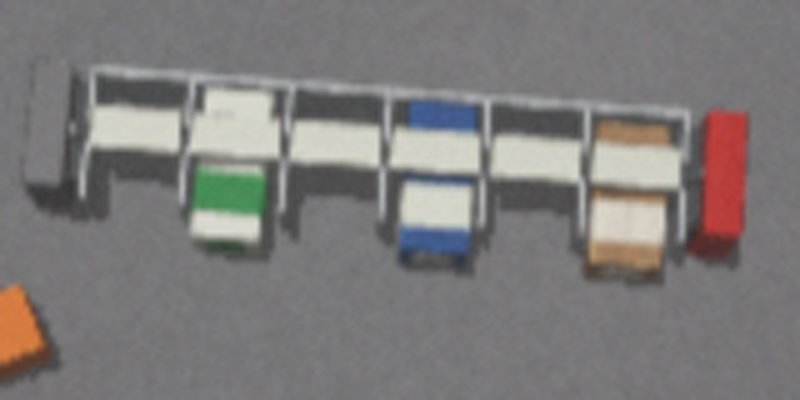

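View pics/t22.png

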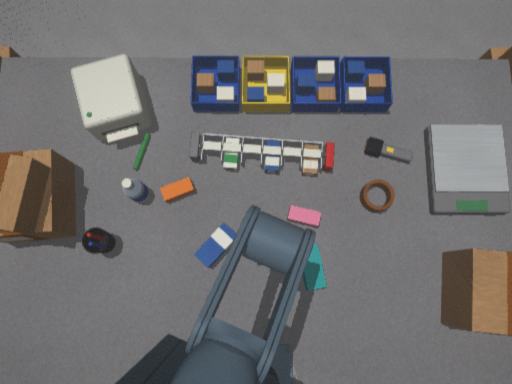

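The carton sits in the third gap from the red cap, centred, with its front against the back wall just like the stored white one. I measure it before handing in.

```bash
python3 - <<'E'
from h import *
m=camera_model("top"); ms=camera_model("scene")
for n,p in dict(rL=(400,252),rR=(469,257),fL=(410,100),fR=(476,104)).items():
    print("top",n,np.round(torack(onz(m,(p[0]/5+185-.4,p[1]/5+120-.4),.04)),4))
for n,p in dict(rL=(447,348),rR=(391,291),fR=(236,370),fL=(296,427)).items():
    print("scene",n,np.round(torack(onz(ms,(p[0]/7+170-.43,p[1]/6+160-.42),.04)),4))
print(sensors.read_state()["clock"])
E
```

```text
top rL [-0.0569 -0.0127]
top rR [-0.0568 -0.0528]
top fL [ 0.0351 -0.0121]
top fR [ 0.0356 -0.0509]
scene rL [-0.0486 -0.0057]
scene rR [-0.05   -0.0513]
scene fR [ 0.0334 -0.0527]
scene fL [ 0.0322 -0.0068]
25.075
```

```bash
python3 -c "
from station import ctrl; print(ctrl.job_done())"
```

```text
the job is handed in; nothing more can be done
None
```

I ran the shut fingertips along the white rail from the red end (at -y) over stretches 6, 5 and 4. The upward force was about 2 to 2.4 N, and I lifted off before stretch 3. I then squared the small blue carton with a side push and pushed it from behind into gap 4, the third gap, until the tool stalled against the back wall at about 2 to 4 N. The job was handed in at about 25 s and gave no verdict.

**Last checks:**
- **Top view:** the carton centre is about (-10.8, -32) mm in the rack frame, within the limits. Its corners give a yaw under 2°. The front edge is at +35 mm, on the wall.
- **Scene view:** the centre is about (-8, -29) mm, also within limits, though its corners scatter a few mm.
- **Other objects:** the stored cartons and bystanders look unmoved in the last top picture. I judged this by eye and did not measure it.

**One disagreement:** the shut fingertips touched the rail with the TCP about 4 to 5 mm below its top face, not 17 mm above it as `ctrl.nose_length` says. I went by the contact force and the pictures instead. The force readings carry about 0.5 N of noise.

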